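# Check a brake lever's fork in the slot-depth gauge

### The arm

A 6-joint arm with a two-finger parallel gripper is mounted at the origin on the work surface. World frame = base frame: x ahead of the robot, y to its left, z up, the work surface at z = 0. Lengths are in m, angles in rad, forces in N, time in s.
With the tool pointing down it reaches from about 0.35 to 0.925 m from the base axis. Payload 6.4 kg.
Tool frame: the origin (TCP) lies at the very end of the fingers, on their centre line; the grasp point (between the pads) lies 19 mm behind it; z points along the fingers, y is the direction in which the jaws open and shut (so a half turn about z gives the same grasp; the last joint's range is limited). The gripper opens to 94 mm and grips with 3 to 60 N. Pads are 16 mm wide; open, the fingers measure 119 mm over their backs; the gripper's body (75 mm by 177 mm) begins 78 mm behind the grasp point.
Start: joints at [-1.468, 0.245, 1.558, -0, 1.339, -0.174], TCP at [0.178, -0.625, 0.171] pointing down, gripper open.
Joint ranges: [-3.13, 3.13], [-1.02, 2.26], [0.13, 2.54], [-0.95, 4.09], [0.21, 2.88], [-2.74, 2.74]. Speed limits (rad/s): [2.57, 2.57, 3.14, 3.14, 3.14, 3.14].

### API

Orientations are given as a unit quaternion [x, y, z, w].
In Python, from rig import bot gives the robot as it stands. The module is installed in compiled form; this text tells all that it offers.
- The arm moves only by the tool arm_command, never from a script. Its argument "increments" is a list of rows, each a list of 3 entries, a list of its own where there are three numbers: the shift along the tool's x, y, z as a fraction of full scale, then the turn, a rotation vector about the tool's x, y, z as a fraction of full scale, then the finger opening in mm, from 0 to 94. In form: [[[x, y, z], [ax, ay, az], gripper], ...]. A call has 1 to 8 rows; each row is the pose to reach, as a shift and turn from the pose measured when the call began, along the tool's axes at that moment, turning the shorter way round; what a row does not reach only later rows make up. Full scale, the value 1, is 200 mm for a shift and 180 degrees for a turn. A row lasts 1/8 s, in which the tool goes at most 62.5 mm and 10.7 degrees, less where a joint would pass 70% of its speed; a pose out of reach is approached as far as the arm can. A call with a number of a shift or a turn outside -1 to 1 is refused whole. A call with a gripper value outside its range is refused whole. The fingers move at their own pace and stop on an object; "grip_force" is the grip in N (left out, the last holds). Time passes only in rows, so rows that repeat a pose let the fingers close. It gives the time, the measured TCP pose, the force and the opening at its end, in the units of the state.
- bot.get_obs(): the state, without advancing time (a new reading comes with each control period).
- bot.camera(name): name is "side" or "top"; returns the picture (420x560x3 uint8, red, green, blue); there is no depth.
- bot.get_calibration(name): a dict with "mtx" (3x3 intrinsics, pixels), "rvec" (rotation vector, rad) and "tvec" (3), from world to camera coordinates, as OpenCV has them. Camera axes: x right, y down, z forward; pixel columns grow to the right and rows downward; lengths in m; the calibration is good to about 2 mm. A picture is of the moment at which its call begins. get_calibration takes no time and is no camera call.
- bot.finish_job(): hands the job in, once; it reports no verdict.
The state is a dict: "t": time; "qpos": joint angles; "dq": joint speeds; "joint_efforts": joint torques, N m; "ee_pos": TCP position; "ee_rot": TCP orientation; "contact_force": force on the tool from outside, world axes, zero at the start; "wrist_torque": the same for the moment, N m; "gripper_width": finger opening in m.
Only numpy, scipy, OpenCV 4.12 (cv2) and the standard library are available. Lean on these libraries where they do the work, as an engineer would, in place of code of your own. Each camera call takes 0.05 s, during which the arm holds its last target.

### The job

Pick the polished lever off the cardboard and lay it flat on the gauge's narrow raised rail, its forked end facing the stop, then slide it along the rail so that the fork goes behind the yellow lip, either side of the dial spindle, until both prongs are fully home and square against the stop. Keep it pressed home there with a gentle but firm, steady push so that the dial can be read: the program finishes while still holding the lever in the fingers and pressing. Do not ram the stop, and leave the black levers and everything else on the bench where they are.

Things in the scene. Friction and masses are not known exactly. Their poses are not given: they have to be found in the camera images.
- lever_polished: The lever to check: bright aluminium, 170 mm long (all sizes in mm), 12 thick, about 120 g, lying flat. Origin: on its underside, on the blade's centre line, 85 from the prong tips; x points to the fork, z up. Blade straight, 15 wide from x = -25 to 39 (grip here, across y; centre of mass near x = 2); behind that it bends to -y, ending in a button 18 across at x = -80, y = -11.
- lever_polished_fork (a point): Polished lever: middle of the line across the two prong tips, on the underside (lever frame 85, 0, 0; axes of the lever). The fork: a boss 26 wide from x = 39 to 71, then two prongs, each 8 wide, from x = 71 to 85, with an open slot 10 wide and 14 deep between them on the centre line.
- lever_black1: Black lever of the same shape and size; not to be checked, leave it lying. Same origin and axes.
- lever_black2: Black lever, as above.
- lever_black3: Black lever, as above.
- card: Flat cardboard sheet 280 x 310 x 6, fixed, on which the four levers lie side by side about 63 apart (in any order), forks towards the card's +x. Origin: centre of its underside; top 6 above it.
- gauge: Slot-depth gauge, fixed. Origin: centre of the underside of its blue base, 260 (x) x 100 (y) x 15 mm; the lever goes in towards +x, away from the robot. Steel rail 13 wide on y = 0, top 45 above the bench, from x = -110 to the stop face at x = 20; its foot is 36 wide, up to 23 high. Dial behind the stop, 59 across, face up. Nothing of the gauge rises over 70.
- gauge_stop (a point): Where the middle of the prong tips belongs: foot of the stop face, on the rail's top and centre line (gauge frame 20, 0, 45; axes of the gauge). Steel guide cheeks stand either side of the rail for the last 24 before the stop, 29 apart, tops 13 above the rail top; before that, to 38 before the stop, they flare to about 42 apart.
- gauge_lip (a point): Middle of the yellow lip's front edge, on its underside (gauge frame 8, 0, 60; axes of the gauge): a plate 60 wide and 5 thick overhanging the rail's last 12, so 15 above the rail top, hiding stop and prong tips from above. A small sloped lead-in reaches 5 further to -x.
- stop_block: The gauge's stop block, 25 x 60 x 45, under the yellow lip: the prongs end on its flat face. Its frame is the gauge's own (the same origin, under the middle of the base plate), and it does not move.
- spindle_tip_free (a point): Rounded tip of the dial spindle when free (gauge frame 0, 0, 51; axes of the gauge): a round pin 5 to 6 thick on the rail's centre line, 6 above the rail top, standing out of the stop face by 20 towards -x. It fits between the prongs.
- spindle (a joint): How far the dial spindle is pushed in, m: 0 free, 0.010 the most. Spring: 1.2 N at 0, 2.0 N at 0.010; it pushes a lever that is let go back out. It meets the slot's bottom 6 mm before the lever is home, so it reads about 0.006 with the prongs on the stop. The red needle makes one turn in 10 mm.
- loupe: Small black eyeglass, 34 across, 34 tall, standing between card and gauge. Origin: centre of its foot. Leave it.
- marker: White and blue marker pen, 130 x 15 x 13, lying between card and gauge. Origin: underside, near its middle, x along it. Leave it.
- caliper: Digital caliper 235 long, lying beyond card and gauge. Origin: underside of its beam's middle, x along it. Leave it.
- swab_tub: Clear tub of swabs 80 x 120 x 76, beyond the card. Origin: centre of its underside. Leave it.
- tea_mug: White lidded mug, 86 across, 121 tall, on the gauge's right. Origin: centre of its foot. Leave it.
Not all that is in view belongs to the job. Of the things shaped like the lever_polished, the aluminium one is meant.

How it is judged:
On the way, in this order (a step that is already met when the one before it is completed fails the run):
1. the polished lever is picked up off the cardboard in the fingers (height (world z) of lever_polished above 0.03 m and contact force between lever_polished and the fingers above 1 N), for 0.1 s.
2. the lever is down at the rail, lined up, fork facing the stop and not yet home (x of lever_polished_fork in the frame of gauge_stop between -0.08 and -0.003 m and y of lever_polished_fork in the frame of gauge_stop between -0.008 and 0.008 m and z of lever_polished_fork in the frame of gauge_stop between -0.002 and 0.006 m and x of lever_polished in the frame of gauge_stop below -0.08 m), for 0.1 s.
At the end, for the whole second after the job is handed in: The polished lever is gripped and lies flat on the rail (within 2.5 mm, 3 deg), fork on the centre line within 3 mm and square within 3.4 deg, prongs within 1.5 mm of the stop and pressing on it with over 2 N, spindle pushed in 4.5 to 7.8 mm, all at rest, through the last second (x of lever_polished_fork in the frame of gauge_stop above -0.0015 m and y of lever_polished_fork in the frame of gauge_stop between -0.003 and 0.003 m and z of lever_polished_fork in the frame of gauge_stop between -0.002 and 0.0025 m and angle between the x axis of lever_polished and the x axis of gauge, either way round below 0.06 rad and x of lever_polished in the frame of gauge_stop below -0.08 m and angle between lever_polished's own z axis and vertical below 0.05 rad and value of joint spindle between 0.0045 and 0.0078 m and contact force between lever_polished and stop_block above 2 N and contact force between lever_polished and the fingers above 3 N and linear speed of lever_polished below 0.01 m/s); the arm keeps its last pose, push and grip.
It fails at once if the lever is rammed or pressed onto the stop with more than 45 N (contact force between lever_polished and stop_block above 45 N).
It fails at once if a black lever is moved by more than 20 mm (distance of any of lever_black1, lever_black2, lever_black3 from where it was at the start of the episode above 0.02 m).
It fails at once if another thing on the bench is moved by more than 30 mm (distance of any of loupe, marker, caliper, swab_tub, tea_mug from where it was at the start of the episode above 0.03 m).
It also fails if it takes over 54 s, if anything falls off the work surface, if the arm or the gripper's body presses on something with over 40 N, if the wrist force passes 120 N, or if a joint passes its speed limit or range.

## Working session

There is one attempt and no reset: what is moved stays moved. The work goes in short steps, Python scripts to look and compute and a tool call to move; the robot and the scene stay as the last step left them, time stands still between calls to the robot, and variables do not carry over. Pictures are saved under pics/ and viewed, and the job is handed in when it is done.

Besides the shell and the picture viewer there is one more tool, called after "Call:" by a JSON object that holds its "name" and its "arguments". arm_command: Moves the arm, as the interface text tells. Shift numbers are shares of 200 mm and turn numbers shares of 180 degrees, none past 1 either way. Its arguments: {"type":"object","properties":{"increments":{"type":"array"},"grip_force":{"type":"number"}},"required":["increments"]}

```bash
mkdir -p pics; python3 - <<'E'
from rig import bot
import cv2
for n in("top","side"):
    im=bot.camera(n); cv2.imwrite(f"pics/{n}0.png",im[:,:,::-1])
    c=bot.get_calibration(n); print(n,c)
print(bot.get_obs())
E
```

```text
top {'mtx': array([[394.75292215,   0.        , 276.05775606],
       [  0.        , 394.75292215, 206.83357597],
       [  0.        ,   0.        ,   1.        ]]), 'rvec': array([ 2.12578287, -2.167635  ,  0.1528652 ]), 'tvec': array([-0.04152236,  0.50576365,  1.06668976])}
side {'mtx': array([[501.31230476,   0.        , 268.70814255],
       [  0.        , 501.31230476, 207.95740805],
       [  0.        ,   0.        ,   1.        ]]), 'rvec': array([ 0.92342541, -2.45543754,  1.07708345]), 'tvec': array([0.33809639, 0.3035784 , 1.34839784])}
{'t': 0.1, 'qpos': array([-1.46810649e+00,  2.45724057e-01,  1.55885149e+00, -1.40741637e-06,
        1.33866537e+00, -1.74110142e-01]), 'dq': array([-1.52217361e-05, -2.82058657e-03, -3.65408462e-03, -5.87929200e-04,
       -1.07817172e-03,  3.95074192e-04]), 'joint_efforts': array([-3.75022610e-04, -4.16912162e+01, -3.15526056e+01,  6.86295494e-02,
        3.10163980e-02, -5.76592197e-05]), 'ee_pos': array([ 0.17757082, -0.624682  ,  0.17029033]), 'ee_rot': array([ 9.90437640e-01,  1.37958697e-01,  2.87393952e-05, -8.23632020e-04]), 'contact_force': array([-0.45146631,  0.91964822, -1.0303123 ]), 'wrist_torque': array([-0.00587636,  0.01341375, -0.00891543]), 'gripper_width': 0.09381694083426556}
```

View pics/top0.png

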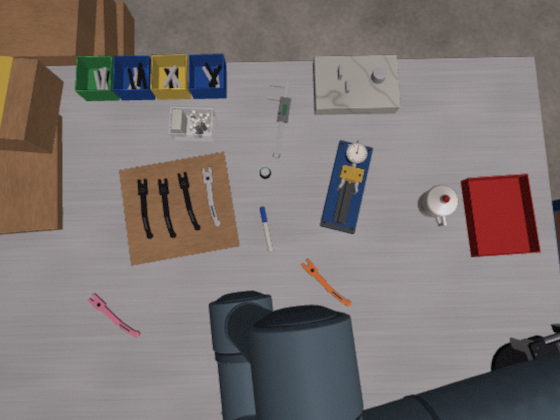

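View pics/side0.png

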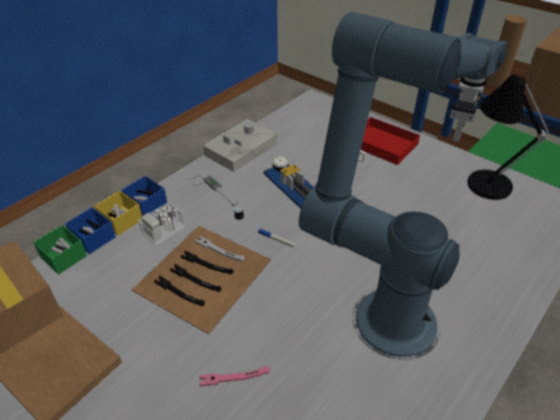

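Lever-shaped things in the top view are polished (210,196), black (145,208), (166,207) and (189,200), orange (326,283) and pink (114,315). I choose the bright aluminium one at (210,196) and check it in a close crop.

```bash
cat > h.py <<'E'
import numpy as np, cv2
from rig import bot
def cal(n):
    c=bot.get_calibration(n); R=cv2.Rodrigues(np.array(c["rvec"],float))[0]; return np.array(c["mtx"]),R,np.array(c["tvec"],float).ravel()
def ray(n,uv):
    K,R,t=cal(n); uv=np.atleast_2d(np.array(uv,float)); d=np.c_[uv,np.ones(len(uv))]@np.linalg.inv(K).T@R; return -R.T@t,d
def onz(n,uv,z):
    o,d=ray(n,uv); return o+d*((z-o[2])/d[:,2])[:,None]
def proj(n,P):
    K,R,t=cal(n); p=np.atleast_2d(P)@R.T+t; p=p@K.T; return p[:,:2]/p[:,2:]
def crop(n,im,x0,y0,w,h,s,name):
    c=cv2.resize(im[y0:y0+h,x0:x0+w],None,fx=s,fy=s,interpolation=cv2.INTER_CUBIC); cv2.imwrite(name,c[:,:,::-1])
E
python3 - <<'E'
from h import *
im=cv2.imread("pics/top0.png")[:,:,::-1]
crop("top",im,175,155,70,80,7,"pics/c_lev.png")
crop("top",im,310,130,75,110,5,"pics/c_gau.png")
im=cv2.imread("pics/side0.png")[:,:,::-1]
crop("side",im,130,140,200,150,4,"pics/c_side.png")
E
```

```text
(no output)
```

View pics/c_lev.png

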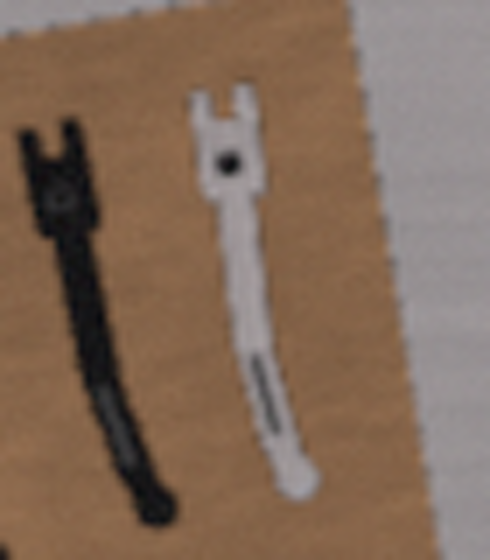

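View pics/c_gau.png

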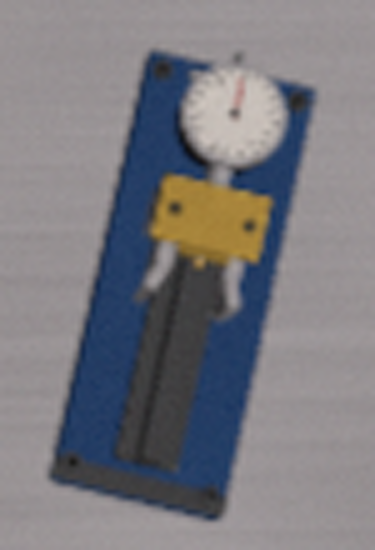

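View pics/c_side.png

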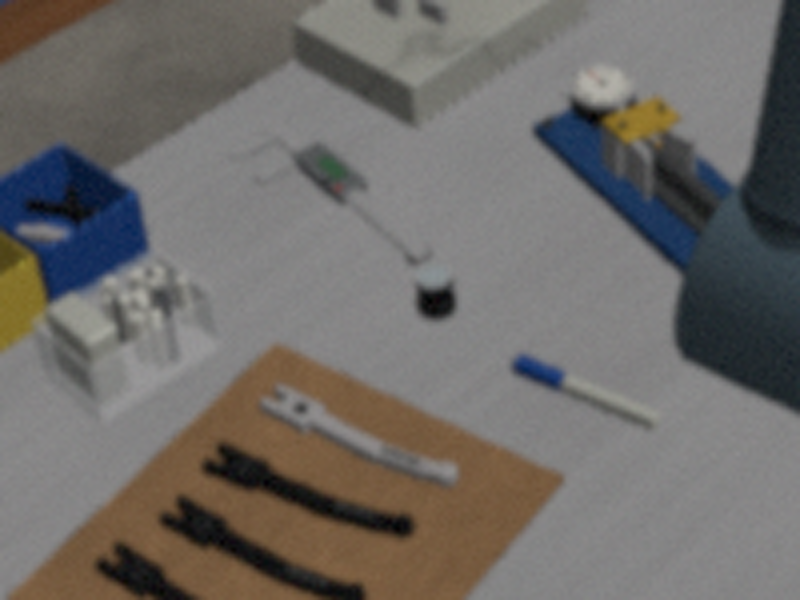

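```bash
python3 - <<'E'
from h import *
im=cv2.imread("pics/top0.png")
hsv=cv2.cvtColor(im,cv2.COLOR_BGR2HSV)
S=4
big=cv2.resize(im,None,fx=S,fy=S,interpolation=cv2.INTER_CUBIC); hs=cv2.cvtColor(big,cv2.COLOR_BGR2HSV)
def px(c): return (np.array(c,float)+.5)/S-.5
# lever
m=((hs[...,1]<75)&(hs[...,2]>100)).astype(np.uint8)
r=np.zeros_like(m); poly=np.int32(np.array([[195,160],[222,160],[229,228],[200,228]])*S); cv2.fillPoly(r,[poly],1); m&=r
n,l,st,ce=cv2.connectedComponentsWithStats(m); k=1+np.argmax(st[1:,4]); ml=(l==k).astype(np.uint8)
print("lever area",st[k])
cv2.imwrite("pics/mlev.png",ml[150*S:235*S,180*S:240*S]*255)
ys,xs=np.nonzero(ml); P=onz("top",px(np.c_[xs,ys]),.018)[:,:2]
print("lever centroid",P.mean(0))
# iterative axis: blade straight part
tip=P[P[:,0]>P[:,0].max()-.006].mean(0); 
d=np.array([1,0.]); 
def slices(P,o,d,xa):
    nrm=np.array([-d[1],d[0]]); s=(P-o)@d; w=(P-o)@nrm
    out=[]
    for a in xa:
        q=w[abs(s-a)<.0015]
        if len(q): out.append((a,(q.min()+q.max())/2,q.max()-q.min()))
    return np.array(out)
o=P.mean(0)
for it in range(6):
    nrm=np.array([-d[1],d[0]])
    smax=np.percentile((P-o)@d,99.9); 
    o2=o+d*(smax-.085)
    sl=slices(P,o2,d,np.arange(-.018,.068,.003))
    g=np.r_[[x for x in sl if x[0]<.034 or .044<x[0]<.067]]
    a,b=np.polyfit(g[:,0],g[:,1],1)
    o=o2+nrm*b; d=d+a*nrm; d/=np.linalg.norm(d)
print("lever origin",o,"yaw",np.degrees(np.arctan2(d[1],d[0])))
print(np.round(slices(P,o,d,np.arange(-.09,.09,.006))*1000,1))
# gauge base
m=((hs[...,0]>100)&(hs[...,0]<125)&(hs[...,1]>120)).astype(np.uint8)
r=np.zeros_like(m); r[130*S:240*S,310*S:385*S]=1; m&=r
c=max(cv2.findContours(m,0,2)[0],key=cv2.contourArea); h=cv2.convexHull(c)
box=cv2.boxPoints(cv2.minAreaRect(h)); print("base px",px(box)); B=onz("top",px(box),.015); print(B,B.mean(0),[np.linalg.norm(B[i]-B[i-1]) for i in range(4)])
e=[(B[i]-B[i-1])for i in range(4)]; print([np.degrees(np.arctan2(x[1],x[0])) for x in e])
m=((hs[...,0]>15)&(hs[...,0]<30)&(hs[...,1]>120)).astype(np.uint8)&r
c=max(cv2.findContours(m,0,2)[0],key=cv2.contourArea)
box=cv2.boxPoints(cv2.minAreaRect(c)); print("lip px",px(box)); B=onz("top",px(box),.065); print(B,B.mean(0),[np.linalg.norm(B[i]-B[i-1]) for i in range(4)],[np.degrees(np.arctan2(*(B[i]-B[i-1])[1::-1])) for i in range(4)])
E
```

```text
lever area [ 808  667   76  240 6211]
lever centroid [0.5484554 0.1359926]
lever origin [0.54340667 0.13722466] yaw 7.211661909773406
[[-90.  -11.6   8.6]
 [-84.  -11.   18.5]
 [-78.  -10.7  18.5]
 [-72.   -8.6  17. ]
 [-66.   -6.2  16.2]
 [-60.   -5.5  16.4]
 [-54.   -4.3  16.4]
 [-48.   -3.3  15.8]
 [-42.   -2.7  16.5]
 [-36.   -1.6  16.4]
 [-30.   -0.7  16.2]
 [-24.    0.2  17.2]
 [-18.   -0.2  17.2]
 [-12.   -0.1  16.8]
 [ -6.    0.2  17.2]
 [  0.    0.2  17.3]
 [  6.   -0.1  16.8]
 [ 12.   -0.1  16.9]
 [ 18.    0.2  17.1]
 [ 24.   -0.1  16.9]
 [ 30.   -0.1  16.7]
 [ 36.   -0.6  21.7]
 [ 42.    0.1  27.5]
 [ 48.   -0.1  28.2]
 [ 54.   -0.   28.2]
 [ 60.   -0.2  27.1]
 [ 66.    0.1  27.8]
 [ 72.    0.2  28.9]
 [ 78.   -0.   28.3]
 [ 84.    0.3  26.2]]
base px [[320.90591431 220.57444763]
 [339.46627808 140.14607239]
 [372.89743042 147.86094666]
 [354.33706665 228.2893219 ]]
[[ 0.46608725 -0.17765998  0.015     ]
 [ 0.70083216 -0.24017367  0.015     ]
 [ 0.67565848 -0.33638791  0.015     ]
 [ 0.44234327 -0.27127123  0.015     ]] [ 0.57123029 -0.2563732   0.015     ] [np.float64(0.09657557561354908), np.float64(0.2429261882330506), np.float64(0.09945297351271097), np.float64(0.2422316477766637)]
[np.float64(75.76739121849197), np.float64(-14.912057763315293), np.float64(-104.66229866351054), np.float64(164.40594388689385)]
lip px [[338.98855591 178.95982361]
 [342.45535278 164.10206604]
 [363.90426636 169.10679626]
 [360.43746948 183.96455383]]
[[ 0.57465405 -0.22569173  0.065     ]
 [ 0.61632482 -0.23702289  0.065     ]
 [ 0.60099853 -0.29550166  0.065     ]
 [ 0.55949302 -0.28387449  0.065     ]] [ 0.58786761 -0.26052269  0.065     ] [np.float64(0.060125619203691784), np.float64(0.043183888181056375), np.float64(0.060453800968476266), np.float64(0.043103344994766944)] [np.float64(75.39486915666), np.float64(-15.212110982202129), np.float64(-104.68595561182045), np.float64(164.35054769612847)]
```

View pics/mlev.png

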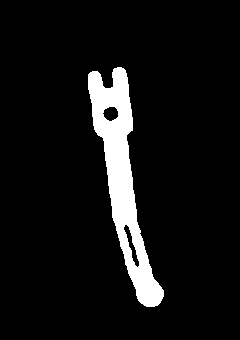

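The crop shows a bright lever with its fork at about (208,170) and button at about (217,224). That is the polished one, and its widths and length match. The gauge sits at about (0.563,-0.254) with yaw -15°, and the base and lip estimates agree within 1.5 mm. Next I make a move calculator.

```bash
cat >> h.py <<'E'
from scipy.spatial.transform import Rotation as Ro
def rel(p,yaw,tilt=True):
    s=bot.get_obs(); R=Ro.from_quat(s["ee_rot"])
    T=Ro.from_euler("z",yaw,degrees=True)*Ro.from_euler("x",180,degrees=True)
    d=R.inv().apply(np.array(p)-s["ee_pos"])/.2; r=(R.inv()*T).as_rotvec()/np.pi
    print("t",round(s["t"],3),"pos",np.round(s["ee_pos"],4),"yaw",np.round(np.degrees(np.arctan2(*R.as_matrix()[1::-1,0])),2),"F",np.round(s["contact_force"],2),"w",round(s["gripper_width"],4))
    print("shift",np.round(d,4),"turn",np.round(r,4)); return d,r
E
python3 -c "
from h import *
rel([.30,-.372,.22],7.2);rel([.5454,.1375,.12],7.2)"
```

```text
t 0.1 pos [ 0.1776 -0.6247  0.1703] yaw 15.86 F [-0.45  0.92 -1.03] w 0.0938
shift [ 0.9342 -1.0484 -0.2466] turn [-0.0005 -0.0001  0.0481]
t 0.1 pos [ 0.1776 -0.6247  0.1703] yaw 15.86 F [-0.45  0.92 -1.03] w 0.0938
shift [ 2.8105 -3.1628  0.2574] turn [-0.0005 -0.0001  0.0481]
```

Call:
{"name": "arm_command", "arguments": {"increments": [[[0.3, -0.3, -0.2], [0, 0, 0.024], 40], [[0.88, -0.99, -0.25], [0, 0, 0.048], 40], [[0.88, -0.99, -0.25], [0, 0, 0.048], 40], [[0.88, -0.99, -0.25], [0, 0, 0.048], 40], [[0.88, -0.99, -0.25], [0, 0, 0.048], 40], [[0.88, -0.99, -0.25], [0, 0, 0.048], 40]]}}

```text
t: 0.85
ee_pos: [0.2932, -0.3858, 0.2208]
ee_rot: [0.998, 0.064, -0.0, -0.0]
contact_force: [-0.6, 0.2, -1.0]
gripper_width: 0.041
```

```bash
python3 -c "
from h import *
rel([.5454,.1375,.16],7.2)"
```

```text
t 0.85 pos [ 0.2932 -0.3858  0.2208] yaw 7.32 F [-0.6   0.22 -1.  ] w 0.041
shift [ 1.5844 -2.4342  0.3059] turn [-0.0003  0.      0.0007]
```

Call:
{"name": "arm_command", "arguments": {"increments": [[[0.65, -1.0, 0], [0, 0, 0], 40], [[0.65, -1.0, 0], [0, 0, 0], 40], [[0.65, -1.0, 0], [0, 0, 0], 40], [[0.65, -1.0, 0], [0, 0, 0], 40], [[0.65, -1.0, 0], [0, 0, 0], 40], [[0.65, -1.0, 0], [0, 0, 0], 40]]}}

```text
t: 1.6
ee_pos: [0.3964, -0.1723, 0.2207]
ee_rot: [0.998, 0.063, -0.0, -0.0]
contact_force: [-0.1, 0.2, 1.2]
gripper_width: 0.0399
```

Call:
{"name": "arm_command", "arguments": {"increments": [[[0.65, -1.0, 0], [0, 0, 0], 40], [[0.65, -1.0, 0], [0, 0, 0], 40], [[0.65, -1.0, 0], [0, 0, 0], 40], [[0.65, -1.0, 0], [0, 0, 0], 40], [[0.65, -1.0, 0], [0, 0, 0], 40], [[0.65, -1.0, 0], [0, 0, 0], 40]]}}

```text
t: 2.35
ee_pos: [0.5003, 0.0406, 0.2203]
ee_rot: [0.998, 0.062, -0.001, -0.0]
contact_force: [-0.3, -0.0, 0.2]
gripper_width: 0.04
```

```bash
python3 -c "
from h import *
im=bot.camera('side');cv2.imwrite('pics/s1.png',im[:,:,::-1])
im=bot.camera('top');cv2.imwrite('pics/t1.png',im[:,:,::-1])
rel([.5454,.1375,.1],7.2)"
```

```text
t 2.45 pos [0.5001 0.0405 0.2206] yaw 7.06 F [-0.66 -0.28  0.  ] w 0.04
shift [ 0.2852 -0.4532  0.6028] turn [-0.0002  0.0004 -0.0008]
```

View pics/s1.png

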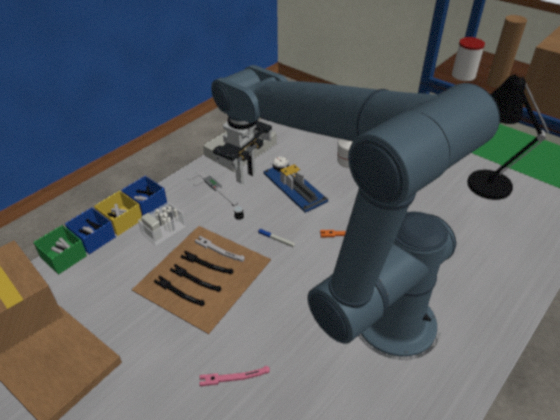

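View pics/t1.png

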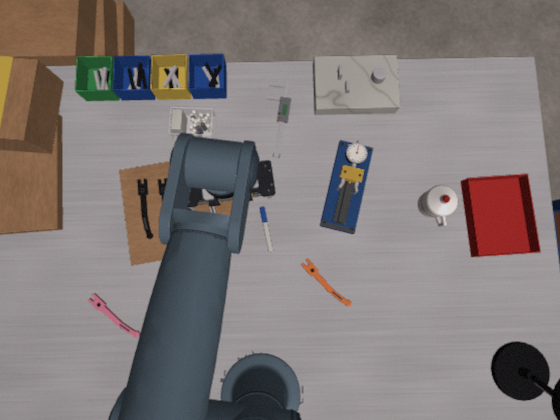

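Both pictures show the lever, at side (218,248), and the gauge, at side (293,185), unobstructed. I'll check my estimates in the side view by marking the predicted points.

```bash
python3 - <<'E'
from h import *
def fr(o,yaw,pts):
    c,s=np.cos(np.radians(yaw)),np.sin(np.radians(yaw)); p=np.array(pts,float)
    return np.c_[o[0]+c*p[:,0]-s*p[:,1],o[1]+s*p[:,0]+c*p[:,1],p[:,2]]
L=fr([.5434,.1372],7.2,np.array([[85,0,18],[85,13,18],[85,-13,18],[39,7.5,18],[39,-7.5,18],[-25,7.5,18],[-25,-7.5,18],[-89,-11,18]])/1000)
G=fr([.5634,-.2544],-15,np.array([[-130,50,15],[-130,-50,15],[130,50,15],[130,-50,15],[8,30,65],[8,-30,65],[45,30,65],[45,-30,65],[-110,6.5,45],[-110,-6.5,45],[0,0,51]])/1000)
for n,f in(("side","s1"),("top","t1")):
    S=4;im=cv2.imread(f"pics/{f}.png");b=cv2.resize(im,None,fx=S,fy=S,interpolation=cv2.INTER_CUBIC)
    for q in proj(n,np.r_[L,G]): cv2.drawMarker(b,tuple(int(v) for v in np.round((q+.5)*S-.5)),(0,255,0),0,9,1)
    if n=="side":
        cv2.imwrite("pics/o1.png",b[220*S:270*S,180*S:260*S]); cv2.imwrite("pics/o2.png",b[145*S:220*S,250*S:340*S])
    else: cv2.imwrite("pics/o3.png",b[130*S:240*S,310*S:385*S])
E
```

```text
(no output)
```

View pics/o1.png

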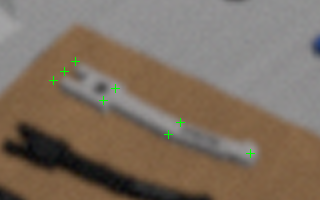

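View pics/o2.png

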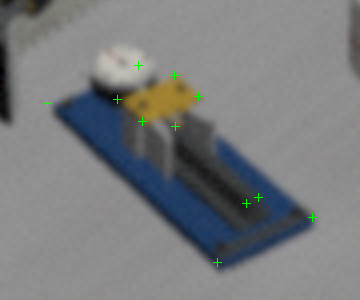

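View pics/o3.png

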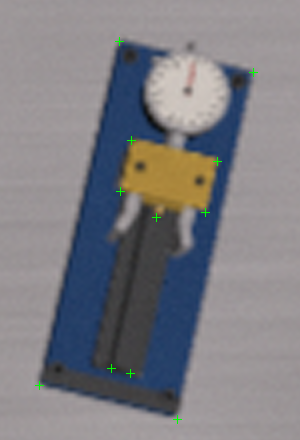

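Top marks agree. Side marks for both lever and gauge sit about 2 px to the far side, which is the same calibration offset, so their relative position holds. Now I descend to grasp.

Call:
{"name": "arm_command", "arguments": {"increments": [[[0.28, -0.45, 0.3], [0, 0, 0], 40], [[0.28, -0.453, 0.6], [0, 0, -0.001], 40], [[0.28, -0.453, 0.7], [0, 0, -0.001], 40], [[0.28, -0.453, 0.7], [0, 0, -0.001], 40], [[0.28, -0.453, 0.7], [0, 0, -0.001], 40]]}}

```text
t: 3.08
ee_pos: [0.5457, 0.136, 0.0827]
ee_rot: [0.998, 0.062, 0.001, -0.0]
contact_force: [0.5, -0.4, -0.2]
gripper_width: 0.0401
```

```bash
python3 -c "
from h import *
im=bot.camera('side');crop('s',im,130,150,200,150,4,'pics/s2.png')
rel([.5454,.1375,.0085],7.2)"
```

```text
t 3.125 pos [0.5464 0.1361 0.0836] yaw 7.15 F [0.08 0.01 0.57] w 0.0405
shift [-0.0056 -0.0075  0.3756] turn [ 0.     -0.0011 -0.0003]
```

View pics/s2.png

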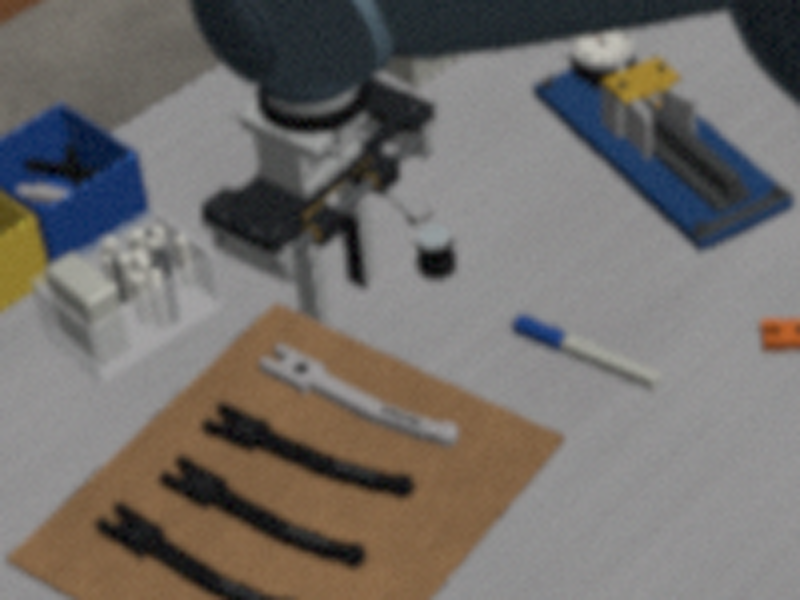

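The open fingers hang above the blade, with tips at crop (315,315) and (355,285), and there is nothing between them and the lever.

Call:
{"name": "arm_command", "arguments": {"increments": [[[-0.005, -0.007, 0.15], [0, 0, 0], 40], [[-0.005, -0.007, 0.28], [0, 0, 0], 40], [[-0.005, -0.007, 0.34], [0, 0, 0], 40], [[-0.005, -0.007, 0.36], [0, 0, 0], 40], [[-0.005, -0.007, 0.375], [0, 0, 0], 40], [[-0.005, -0.007, 0.375], [0, 0, 0], 40]]}}

```text
t: 3.88
ee_pos: [0.5461, 0.1374, 0.0093]
ee_rot: [0.998, 0.062, 0.002, -0.0]
contact_force: [-0.7, 0.1, -0.4]
gripper_width: 0.04
```

```bash
python3 -c "
from h import *
im=bot.camera('side');crop('s',im,170,180,100,100,6,'pics/s3.png')
rel([.5454,.1375,.0085],7.2)"
```

```text
t 3.925 pos [0.5461 0.1374 0.0093] yaw 7.15 F [ 0.78 -0.27  0.36] w 0.0401
shift [-0.0035 -0.0007  0.0042] turn [ 0.0001 -0.0015 -0.0003]
```

View pics/s3.png

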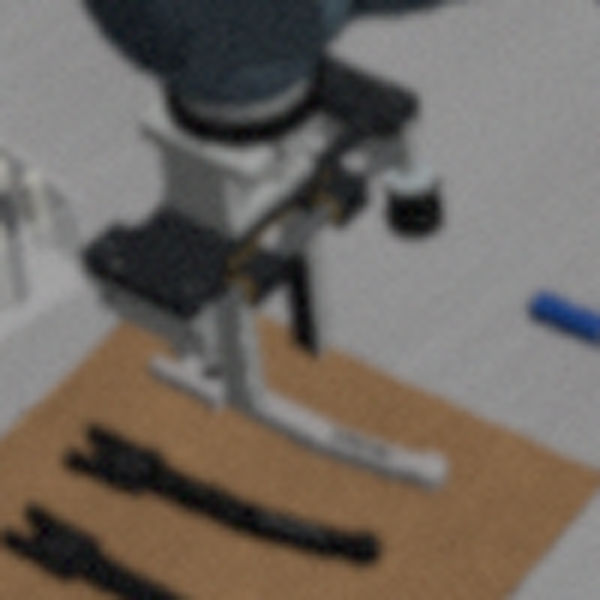

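The fingers straddle the blade just behind the fork, so I close.

Call:
{"name": "arm_command", "arguments": {"increments": [[[0, 0, 0.005], [0, -0.0015, 0], 40], [[0, 0, 0.005], [0, -0.0015, 0], 12], [[0, 0, 0.005], [0, -0.0015, 0], 8], [[0, 0, 0.005], [0, -0.0015, 0], 5], [[0, 0, 0.005], [0, -0.0015, 0], 5], [[0, 0, 0.005], [0, -0.0015, 0], 5]], "grip_force": 45}}

```text
t: 4.68
ee_pos: [0.5461, 0.1374, 0.0083]
ee_rot: [0.998, 0.062, 0.0, 0.0]
contact_force: [0.3, 0.3, -0.2]
gripper_width: 0.0049
```

Call:
{"name": "arm_command", "arguments": {"increments": [[[0, 0, -0.1], [0, 0, 0], 5], [[0, 0, -0.3], [0, 0, 0], 5], [[0, 0, -0.5], [0, 0, 0], 5], [[0, 0, -0.5], [0, 0, 0], 5], [[0, 0, -0.5], [0, 0, 0], 5]]}}

```text
t: 5.3
ee_pos: [0.5458, 0.1375, 0.1084]
ee_rot: [0.998, 0.062, -0.0, 0.0]
contact_force: [-1.1, 0.2, 0.2]
gripper_width: 0.0049
```

```bash
python3 -c "
from h import *
im=bot.camera('side');crop('s',im,150,150,120,100,6,'pics/s4.png')
im=bot.camera('top');crop('s',im,140,130,130,110,5,'pics/t4.png')
rel([.5454,.1375,.12],7.2)"
```

```text
t 5.4 pos [0.545  0.1374 0.107 ] yaw 7.15 F [-0.36  0.32  0.05] w 0.0051
shift [ 0.0021 -0.0002 -0.0649] turn [ 0.      0.0008 -0.0003]
```

View pics/s4.png

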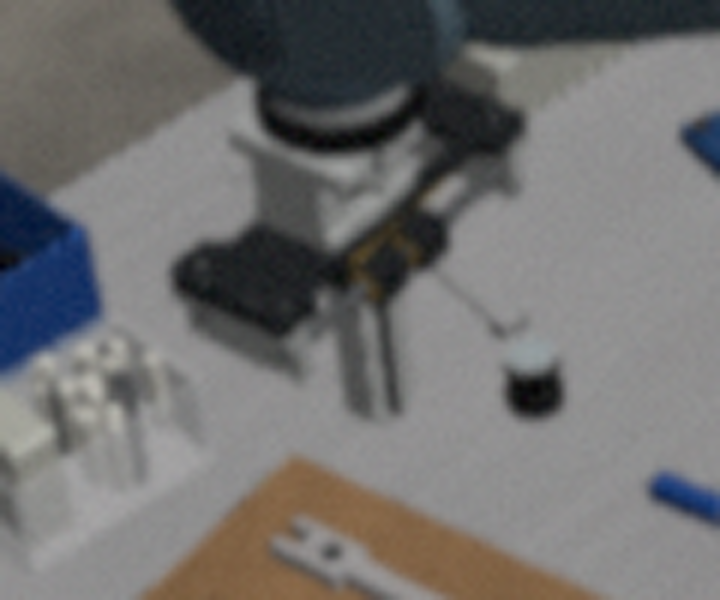

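View pics/t4.png

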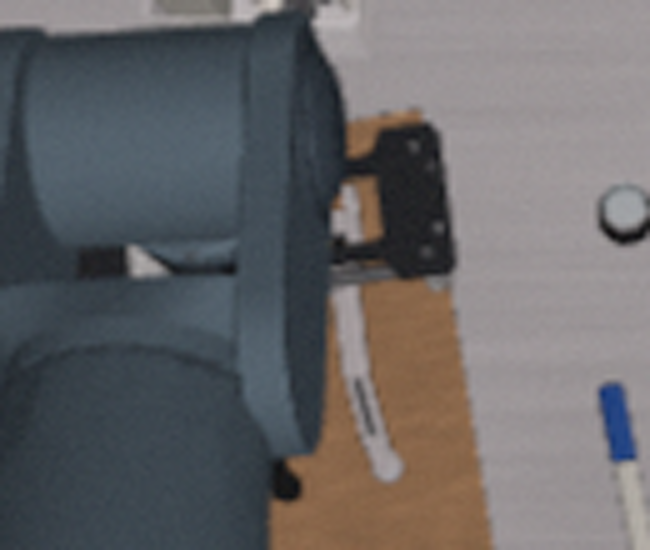

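The grasp missed: the fingers shut to 5 mm and the lever still lies on the card, with its button unmoved at top (217.6,223.4). I'll check the true fingertip position against the cameras.

```bash
python3 - <<'E'
from h import *
print("tip now pred",proj("side",[.545,.1374,.107]),"seen ~(212.5,218.7)")
print("s3 pred tcp +-20y",proj("side",[[.5461,.1374,.0093],[.5436,.1572,.0093],[.5486,.1176,.0093]]))
print("origin lever side",proj("side",[.5434,.1372,.018]))
# tip triangulate: side pixel onto height .107
print(onz("side",[[212.5,218.7]],.107))
K,R,t=cal("side");print("cam side",-R.T@t); K,R,t=cal("top");print("cam top",-R.T@t)
E
```

```text
tip now pred [[213.61159085 227.21387571]] seen ~(212.5,218.7)
s3 pred tcp +-20y [[216.31417336 249.75679742]
 [212.19719233 253.75959314]
 [220.3673676  245.81601936]]
origin lever side [[216.71988299 248.19698363]]
[[0.57403798 0.11430782 0.107     ]]
cam side [-0.29234231  0.80388817  1.13707763]
cam top [ 0.34765502 -0.05078354  1.12778767]
```

```bash
python3 - <<'E'
from h import *
a=proj("side",[[.545,.1374,.107],[.545,.1374,.127]]);print((a[1]-a[0])/20,"px per mm z")
im=cv2.imread("pics/s1.png")[:,:,::-1]; crop("s",im,210,100,80,100,6,"pics/s1c.png")
print(proj("side",[[.5001,.0405,.2206]]+[[.5001-.0024*s,.0405+.0198*s,.2206] for s in(1,-1)]))
E
```

```text
[-0.03183735 -0.24506211] px per mm z
[[245.43766896 187.83736535]
 [241.21637702 191.61662628]
 [249.58875412 184.12095953]]
```

View pics/s1c.png

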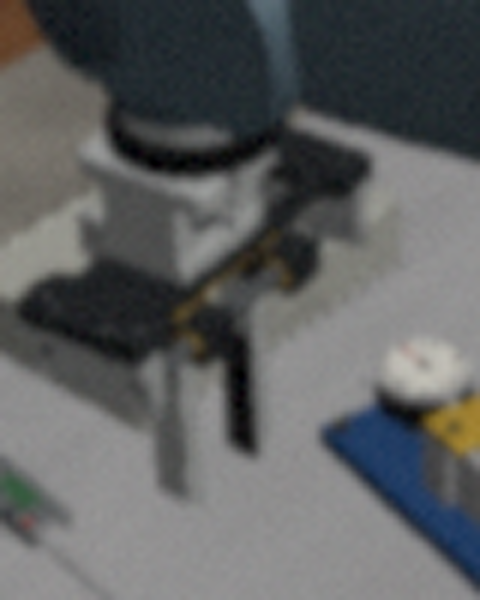

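```bash
python3 - <<'E'
from h import *
for z in(.2,.22,.25): print(z,onz("top",[[140+440/5,130+200/5],[140+435/5,130+128/5],[140+450/5,130+272/5]],z)[:,:2].round(4).tolist())
R=Ro.from_quat(bot.get_obs()["ee_rot"]).as_matrix(); print(R.round(4))
E
```

```text
0.2 [[0.5731, 0.0627], [0.6089, 0.065], [0.5377, 0.0579]]
0.22 [[0.5683, 0.0602], [0.6032, 0.0625], [0.5336, 0.0556]]
0.25 [[0.561, 0.0565], [0.5948, 0.0588], [0.5275, 0.0521]]
[[ 9.922e-01  1.244e-01 -2.500e-03]
 [ 1.244e-01 -9.922e-01 -3.000e-04]
 [-2.500e-03  0.000e+00 -1.000e+00]]
```

Side view shows the tips about 8.7 px above where the reported TCP should be. That is about 30 mm too high, because vertical scale is only 0.245 px/mm. So the fingers closed above the lever. I'll open and go down again in guarded steps, watching force and picture.

Call:
{"name": "arm_command", "arguments": {"increments": [[[0, 0, 0.1], [0, 0, 0], 40], [[0, 0, 0.3], [0, 0, 0], 40], [[0, 0, 0.45], [0, 0, 0], 40], [[0, 0, 0.5], [0, 0, 0], 40], [[0, 0, 0.5], [0, 0, 0], 40]]}}

```text
t: 6.02
ee_pos: [0.5437, 0.1373, 0.0058]
ee_rot: [0.998, 0.062, -0.002, 0.0]
contact_force: [1.1, 0.0, 0.2]
gripper_width: 0.0397
```

Call:
{"name": "arm_command", "arguments": {"increments": [[[0, 0, 0.02], [0, 0, 0], 40], [[0, 0, 0.04], [0, 0, 0], 40], [[0, 0, 0.04], [0, 0, 0], 40]]}}

```text
t: 6.4
ee_pos: [0.5438, 0.1373, -0.0021]
ee_rot: [0.998, 0.062, -0.002, 0.0]
contact_force: [0.2, 0.2, 0.6]
gripper_width: 0.0402
```

```bash
python3 -c "
from h import *
im=bot.camera('side');cv2.imwrite('pics/s5f.png',im[:,:,::-1]);crop('s',im,170,180,100,100,6,'pics/s5.png')
im=bot.camera('top');cv2.imwrite('pics/t5f.png',im[:,:,::-1]);crop('s',im,150,130,110,110,5,'pics/t5.png')
rel([.5454,.1375,.0],7.2)"
```

```text
t 6.5 pos [ 0.5439  0.1373 -0.0019] yaw 7.15 F [-0.33  0.5  -0.85] w 0.04
shift [ 0.0074  0.     -0.0097] turn [-0.      0.0014 -0.0003]
```

View pics/s5.png

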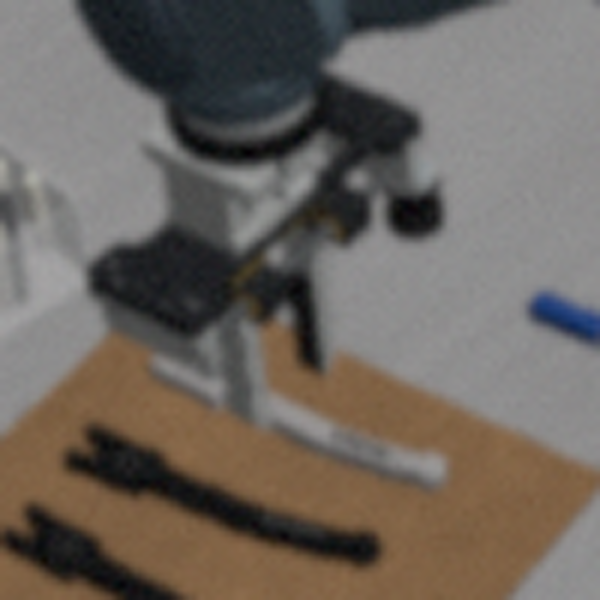

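View pics/t5.png

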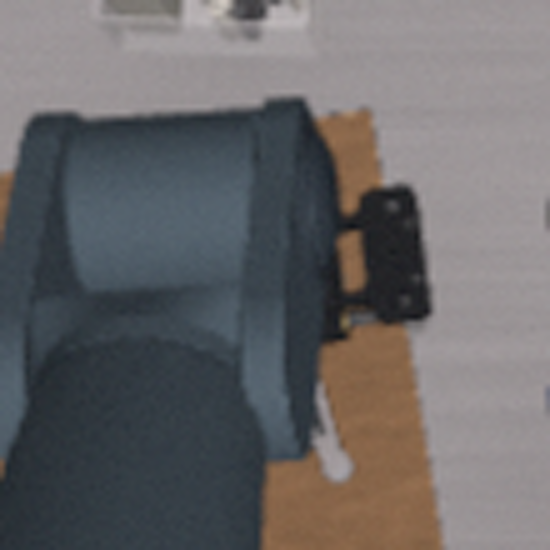

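No contact even at a reported z of -2 mm, so the tips really are well above the reported TCP. I continue down in small guarded steps with a little more opening.

Call:
{"name": "arm_command", "arguments": {"increments": [[[0, 0, 0.02], [0, -0.0, 0], 52], [[0, 0, 0.04], [0, 0, 0], 52], [[0, 0, 0.05], [0, 0, 0], 52], [[0, 0, 0.05], [0, 0, 0], 52]]}}

```text
t: 7.0
ee_pos: [0.5436, 0.1373, -0.0122]
ee_rot: [0.998, 0.062, -0.002, 0.0]
contact_force: [0.4, -0.0, -0.5]
gripper_width: 0.0522
```

```bash
python3 -c "
from h import *
im=bot.camera('side');crop('s',im,180,200,80,80,7,'pics/s6.png')
rel([.5454,.1375,-.02],7.2)"
```

```text
t 7.05 pos [ 0.5438  0.1373 -0.0121] yaw 7.14 F [ 0.26 -1.15 -0.7 ] w 0.0519
shift [0.0082 0.     0.0397] turn [-0.0001  0.0015 -0.0003]
```

View pics/s6.png

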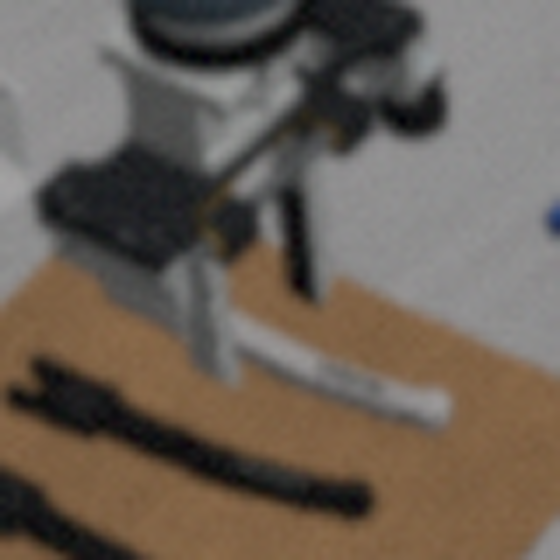

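```bash
python3 - <<'E'
from h import *
y=np.array([-.1244,.9922]);
for z in(.008,.018,.028): print(z,proj("side",[[*(np.array([.5438,.1373])+y*s),z] for s in(.026,-.026)]).round(1).tolist())
E
```

```text
0.008 [[211.5, 255.6], [222.2, 245.3]]
0.018 [[211.2, 253.4], [221.9, 243.0]]
0.028 [[210.9, 251.1], [221.6, 240.8]]
```

Call:
{"name": "arm_command", "arguments": {"increments": [[[0, 0, 0.015], [0, 0, 0], 52], [[0, 0, 0.025], [0, 0, 0], 52], [[0, 0, 0.03], [0, 0, 0], 52], [[0, 0, 0.03], [0, 0, 0], 52]]}}

```text
t: 7.55
ee_pos: [0.5437, 0.1373, -0.0182]
ee_rot: [0.998, 0.062, -0.002, 0.0]
contact_force: [0.3, -0.4, 1.1]
gripper_width: 0.0523
```

Call:
{"name": "arm_command", "arguments": {"increments": [[[0, 0, 0.01], [0, 0, 0], 52], [[0, 0, 0.015], [0, 0, 0], 52], [[0, 0, 0.015], [0, 0, 0], 52]]}}

```text
t: 7.92
ee_pos: [0.5436, 0.1373, -0.0213]
ee_rot: [0.998, 0.062, -0.003, 0.0]
contact_force: [0.3, 0.1, 0.0]
gripper_width: 0.0519
```

```bash
python3 -c "
from h import *
im=bot.camera('side');crop('s',im,180,200,80,80,7,'pics/s7.png')
rel([.5454,.1375,-.02],7.2)"
```

```text
t 7.975 pos [ 0.5436  0.1373 -0.0212] yaw 7.15 F [-0.63 -0.66  0.73] w 0.0523
shift [ 0.0088 -0.     -0.0061] turn [-0.      0.0016 -0.0003]
```

View pics/s7.png

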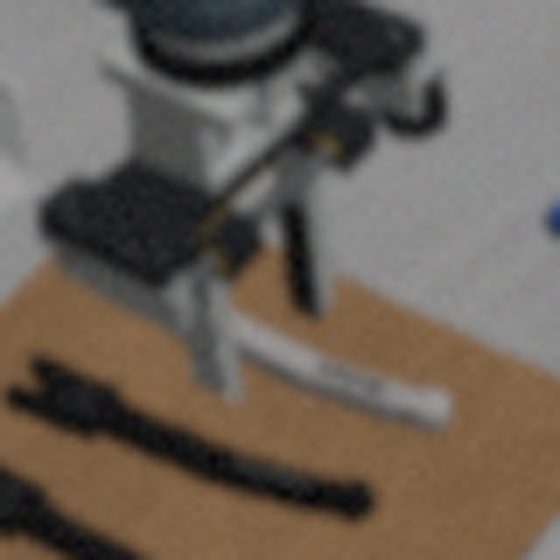

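Near tip is at crop (222,395) and far tip at (312,312), one either side of the blade. By the picture about 5 mm remain to the card, so I continue gently.

Call:
{"name": "arm_command", "arguments": {"increments": [[[0, 0, 0.008], [0, 0, 0], 52], [[0, 0, 0.013], [0, 0, 0], 52], [[0, 0, 0.013], [0, 0, 0], 52]]}}

```text
t: 8.35
ee_pos: [0.5435, 0.1373, -0.0239]
ee_rot: [0.998, 0.062, -0.003, 0.0]
contact_force: [-0.2, -0.3, -0.7]
gripper_width: 0.0521
```

Call:
{"name": "arm_command", "arguments": {"increments": [[[0, 0, 0.005], [0, 0, 0], 52], [[0, 0, 0.01], [0, 0, 0], 52], [[0, 0, 0.01], [0, 0, 0], 52]]}}

```text
t: 8.72
ee_pos: [0.5434, 0.1373, -0.0261]
ee_rot: [0.998, 0.062, -0.003, 0.0]
contact_force: [0.1, 0.6, -0.1]
gripper_width: 0.0521
```

```bash
python3 -c "
from h import *
im=bot.camera('side');crop('s',im,180,200,80,80,7,'pics/s8.png')
rel([.5454,.1375,-.02],7.2)"
```

```text
t 8.775 pos [ 0.5435  0.1373 -0.026 ] yaw 7.15 F [ 0.05 -0.95 -0.79] w 0.0522
shift [ 0.0095  0.0002 -0.03  ] turn [-0.0001  0.0017 -0.0003]
```

View pics/s8.png

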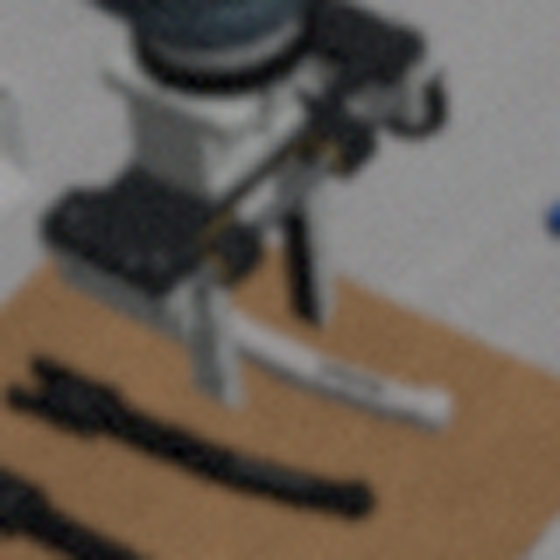

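Call:
{"name": "arm_command", "arguments": {"increments": [[[0, 0, 0.005], [0, 0, 0], 52], [[0, 0, 0.009], [0, 0, 0], 52], [[0, 0, 0.009], [0, 0, 0], 52]]}}

```text
t: 9.15
ee_pos: [0.5435, 0.1373, -0.0278]
ee_rot: [0.998, 0.062, -0.003, 0.0]
contact_force: [-0.2, 0.5, 0.3]
gripper_width: 0.0521
```

Call:
{"name": "arm_command", "arguments": {"increments": [[[0, 0, 0.004], [0, 0, 0], 52], [[0, 0, 0.008], [0, 0, 0], 52], [[0, 0, 0.008], [0, 0, 0], 52]]}}

```text
t: 9.52
ee_pos: [0.5436, 0.1373, -0.028]
ee_rot: [0.998, 0.062, -0.003, 0.0]
contact_force: [-5.3, -0.4, 12.2]
gripper_width: 0.0521
```

Contact (12 N) at a reported z of -0.028, which is the card top at 0.006. So the true height is about reported + 0.034. I back off 1.5 mm and close.

Call:
{"name": "arm_command", "arguments": {"increments": [[[0.009, 0, -0.01], [0, 0.0015, 0], 52], [[0.009, 0, -0.01], [0, 0.0015, 0], 30], [[0.009, 0, -0.01], [0, 0.0015, 0], 10], [[0.009, 0, -0.01], [0, 0.0015, 0], 5], [[0.009, 0, -0.01], [0, 0.0015, 0], 5], [[0.009, 0, -0.01], [0, 0.0015, 0], 5], [[0.009, 0, -0.01], [0, 0.0015, 0], 5]], "grip_force": 45}}

```text
t: 10.4
ee_pos: [0.5452, 0.1375, -0.0262]
ee_rot: [0.998, 0.062, -0.001, -0.0]
contact_force: [0.7, -0.0, -0.8]
gripper_width: 0.0147
```

```bash
python3 -c "
from h import *
rel([.5454,.1375,.1],7.2)"
```

```text
t 10.4 pos [ 0.5452  0.1375 -0.0262] yaw 7.16 F [ 0.69 -0.   -0.83] w 0.0147
shift [ 0.000e+00  2.000e-04 -6.308e-01] turn [-0.      0.0006 -0.0002]
```

The fingers hold 14.7 mm, which is the blade width. Lifting now.

Call:
{"name": "arm_command", "arguments": {"increments": [[[0, 0, -0.05], [0, 0, 0], 5], [[0, 0, -0.2], [0, 0, 0], 5], [[0, 0, -0.4], [0, 0, 0], 5], [[0, 0, -0.55], [0, 0, 0], 5], [[0, 0, -0.6], [0, 0, 0], 5], [[0, 0, -0.6], [0, 0, 0], 5]]}}

```text
t: 11.15
ee_pos: [0.5455, 0.1375, 0.0941]
ee_rot: [0.998, 0.062, -0.001, 0.0]
contact_force: [0.3, 0.5, -1.5]
gripper_width: 0.0144
```

```bash
python3 -c "
from h import *
im=bot.camera('side');cv2.imwrite('pics/s9f.png',im[:,:,::-1]);crop('s',im,150,150,120,100,6,'pics/s9.png')
im=bot.camera('top');cv2.imwrite('pics/t9f.png',im[:,:,::-1]);crop('s',im,140,110,130,120,5,'pics/t9.png')
rel([.5454,.1375,.1],7.2)"
```

```text
t 11.25 pos [0.5443 0.1374 0.0923] yaw 7.16 F [ 0.9   0.04 -1.22] w 0.0143
shift [ 0.0054  0.0004 -0.0384] turn [-0.0001  0.0014 -0.0002]
```

View pics/s9.png

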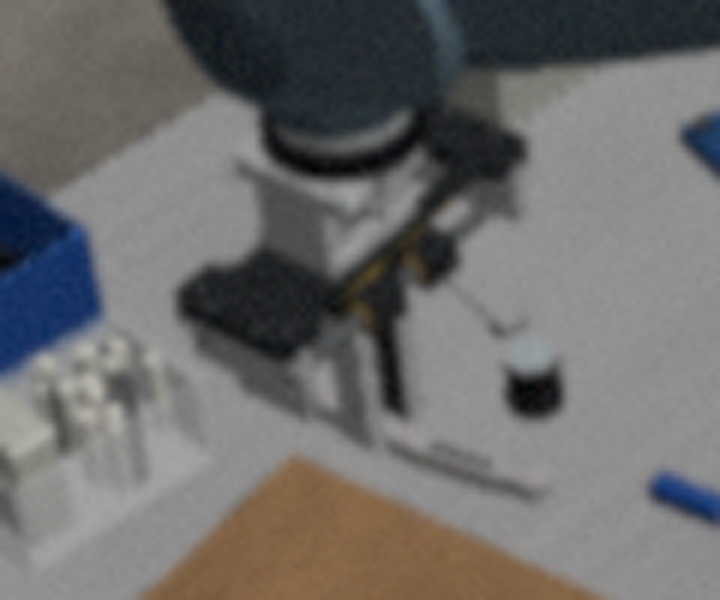

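View pics/t9.png

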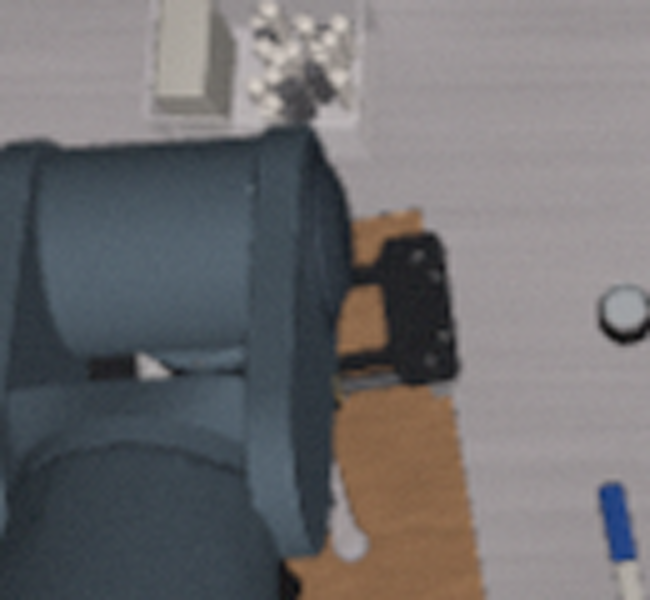

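The lever is up in the fingers, with its button at side crop (535,487) and top crop (350,545). I use the button to calibrate lever against TCP.

```bash
python3 - <<'E'
from h import *
s=bot.get_obs();p=s["ee_pos"];yaw=7.16
for f,n,roi in(("t9f","top",(203,205,216,225)),("s9f","side",None)):
    pass
im=cv2.imread("pics/t9f.png");S=4
b=cv2.resize(im,None,fx=S,fy=S,interpolation=cv2.INTER_CUBIC);hs=cv2.cvtColor(b,cv2.COLOR_BGR2HSV)
m=((hs[...,1]<75)&(hs[...,2]>100)).astype(np.uint8);r=np.zeros_like(m);r[202*S:226*S,204*S:217*S]=1;m&=r
c=max(cv2.findContours(m,0,2)[0],key=cv2.contourArea);q=c[:,0]
ymax=(q[:,1].max()+.5)/S-.5; low=q[q[:,1]>q[:,1].max()-18*.26*S]; xm=((low[:,0].min()+low[:,0].max())/2+.5)/S-.5
print("button bottom row",ymax,"xmid",xm,"w",(low[:,0].max()-low[:,0].min())/S)
f=394.75/(1.1278-.137); bc=[xm,ymax-9e-3*f]; bt=onz("top",[bc],.137)[0]
bs=onz("side",[[239.2,231.2]],.131)[0]
c,s_=np.cos(np.radians(yaw)),np.sin(np.radians(yaw))
for z in (.103,.137):
  bt=onz("top",[bc],z)[0]; d=bt[:2]-p[:2]; print("top button rel TCP in tool-yaw frame",z,d@[c,s_],d@[-s_,c])
d=bs[:2]-p[:2]; print("side",d@[c,s_],d@[-s_,c])
print("pred button in side for top est",proj("side",[*onz("top",[bc],.137)[0][:2],.137]))
E
```

```text
button bottom row 222.125 xmid 209.5 w 7.75
top button rel TCP in tool-yaw frame 0.103 -0.07770501252365374 -0.004665205081379303
top button rel TCP in tool-yaw frame 0.137 -0.08237789631101936 -0.009893193294649211
side -0.08799395074932168 -0.009931467621760804
pred button in side for top est [[237.49171311 228.94205542]]
```

With lever top at 0.137 the button lies at (-82,-10) from the TCP against (-80,-11) for the lever. So the lever origin is 2 mm behind the TCP, horizontal readings are good, and only z is off by 34 mm. Next I carry it to before the gauge.

Call:
{"name": "arm_command", "arguments": {"increments": [[[-0.07, 0.2, -0.05], [0, 0, 0.02], 5], [[-0.14, 0.4, -0.1], [0, 0, 0.04], 5], [[-0.21, 0.6, -0.1], [0, 0, 0.06], 5], [[-0.28, 0.8, -0.1], [0, 0, 0.08], 5], [[-0.34, 0.95, -0.1], [0, 0, 0.1], 5], [[-0.34, 0.95, -0.1], [0, 0, 0.1], 5]]}}

```text
t: 12.0
ee_pos: [0.4993, -0.0607, 0.1111]
ee_rot: [0.995, -0.096, -0.004, -0.0]
contact_force: [0.4, 0.2, -0.7]
gripper_width: 0.014
```

```bash
python3 -c "
from h import *
rel([.4552,-.2254,.08],-15)"
```

```text
t 12.0 pos [ 0.4993 -0.0607  0.1111] yaw -11.02 F [ 0.42  0.16 -0.67] w 0.014
shift [-0.0578  0.8504  0.1562] turn [0.0003 0.0023 0.0221]
```

Call:
{"name": "arm_command", "arguments": {"increments": [[[-0.02, 0.2, 0], [0, 0.002, 0.01], 5], [[-0.04, 0.4, 0], [0, 0.002, 0.022], 5], [[-0.05, 0.6, 0.05], [0, 0.002, 0.022], 5], [[-0.058, 0.75, 0.1], [0, 0.002, 0.022], 5], [[-0.058, 0.85, 0.15], [0, 0.002, 0.022], 5], [[-0.058, 0.85, 0.15], [0, 0.002, 0.022], 5], [[-0.058, 0.85, 0.15], [0, 0.002, 0.022], 5]]}}

```text
t: 12.88
ee_pos: [0.4555, -0.2243, 0.0811]
ee_rot: [0.992, -0.13, -0.001, 0.0]
contact_force: [-0.9, -1.2, -1.3]
gripper_width: 0.0142
```

```bash
python3 -c "
from h import *
im=bot.camera('side');cv2.imwrite('pics/s10f.png',im[:,:,::-1]);crop('s',im,240,110,120,100,6,'pics/s10.png')
im=bot.camera('top');cv2.imwrite('pics/t10f.png',im[:,:,::-1]);crop('s',im,290,130,120,110,5,'pics/t10.png')
rel([.4552,-.2254,.08],-15)"
```

```text
t 12.975 pos [ 0.4557 -0.2244  0.0816] yaw -14.9 F [-0.51 -0.96 -0.42] w 0.0143
shift [-0.0013  0.0053  0.0078] turn [0.0003 0.0001 0.0006]
```

View pics/s10.png

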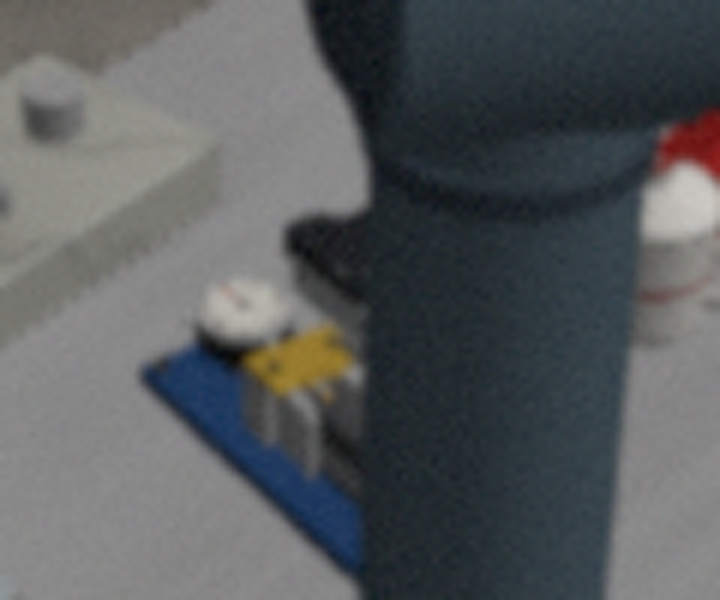

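View pics/t10.png

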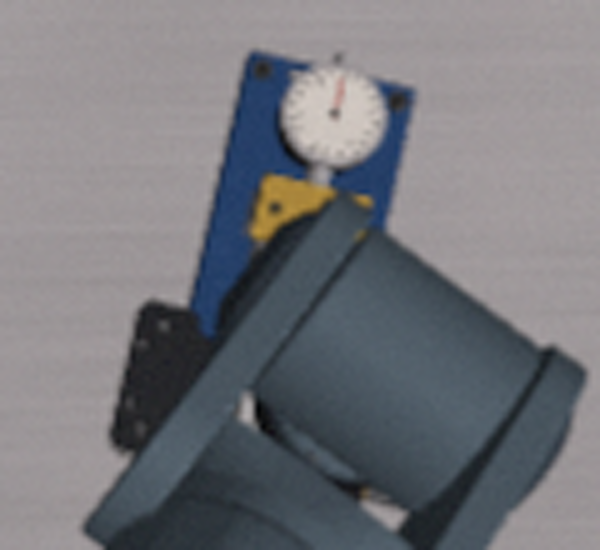

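Side view shows lip and cheeks at crop (300,380) still free, while the lever is hidden behind the arm. Before lowering I refine the gauge's centre line and yaw from the earlier clear top pictures.

```bash
python3 - <<'E'
from h import *
ims=[cv2.imread(f"pics/{f}.png").astype(np.float32) for f in("top0","t1")]
im=np.clip(sum(ims)/2*1.0,0,255).astype(np.uint8)
S=7
b=cv2.resize(im[160:236,316:372],None,fx=S,fy=S,interpolation=cv2.INTER_CUBIC)
b=np.clip(b.astype(float)*1.9,0,255).astype(np.uint8); cv2.imwrite("pics/g.png",b)
# line fits of blue base edges by row-wise profile
S=4;big=cv2.resize(im,None,fx=S,fy=S,interpolation=cv2.INTER_CUBIC);hs=cv2.cvtColor(big,cv2.COLOR_BGR2HSV)
m=((hs[...,0]>100)&(hs[...,0]<125)&(hs[...,1]>120)).astype(np.uint8);r=np.zeros_like(m);r[130*S:240*S,310*S:385*S]=1;m&=r
L=[];R_=[]
for y in range(160*S,215*S):
    x=np.nonzero(m[y])[0]; L.append((x[0]-.5,y));R_.append((x[-1]+.5,y))
for nm,E,zs in(("left",L,(0,.015)),("right",R_,(.015,))):
    for z in zs:
        P=onz("top",(np.array(E)+.5)/S-.5,z)[:,:2].astype(np.float32); v=cv2.fitLine(P,cv2.DIST_HUBER,0,.01,.01).ravel(); 
        if v[0]<0:v[:2]*=-1
        n=np.array([.2588,.9659]); 
        # lateral at mid gauge x
        t=((np.array([.5634,-.2544])-v[2:])@[.9659,-.2588])/(v[:2]@[.9659,-.2588]); q=v[2:]+t*v[:2]
        print(nm,z,"yaw",np.degrees(np.arctan2(v[1],v[0])),"lat",q@n)
E
```

```text
left 0 yaw -15.01666 lat -0.05246281086549293
left 0.015 yaw -15.01666 lat -0.05122182430888936
right 0.015 yaw -15.009162 lat -0.14740762622225453
```

View pics/g.png

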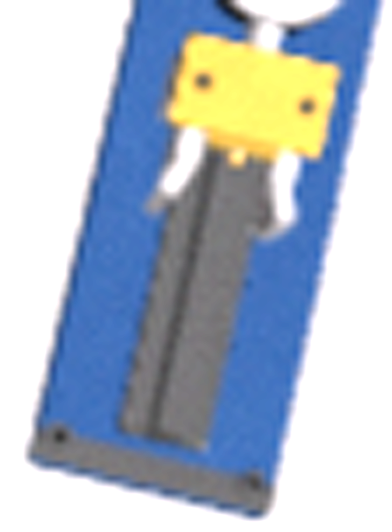

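Both base edges give yaw -15.01° and centre line -0.0997, matching the estimate. Now I lower towards the rail.

Call:
{"name": "arm_command", "arguments": {"increments": [[[-0.001, 0.005, 0.1], [0, 0, 0.0005], 5], [[-0.001, 0.005, 0.2], [0, 0, 0.0005], 5], [[-0.001, 0.005, 0.28], [0, 0, 0.0005], 5], [[-0.001, 0.005, 0.31], [0, 0, 0.0005], 5], [[-0.001, 0.005, 0.31], [0, 0, 0.0005], 5], [[-0.001, 0.005, 0.31], [0, 0, 0.0005], 5]]}}

```text
t: 13.72
ee_pos: [0.4558, -0.2258, 0.0203]
ee_rot: [0.991, -0.13, 0.0, 0.001]
contact_force: [-0.5, -0.2, -0.9]
gripper_width: 0.0142
```

```bash
python3 -c "
from h import *
im=bot.camera('side');crop('s',im,240,130,120,100,6,'pics/s11.png')
im=bot.camera('top');crop('s',im,290,130,120,110,5,'pics/t11.png')
rel([.4552,-.2254,.0128],-15)"
```

```text
t 13.825 pos [ 0.4558 -0.2258  0.0203] yaw -14.99 F [ 0.01 -0.65 -1.9 ] w 0.0143
shift [-0.0033 -0.0015  0.0375] turn [ 0.0005 -0.0003  0.0001]
```

View pics/s11.png

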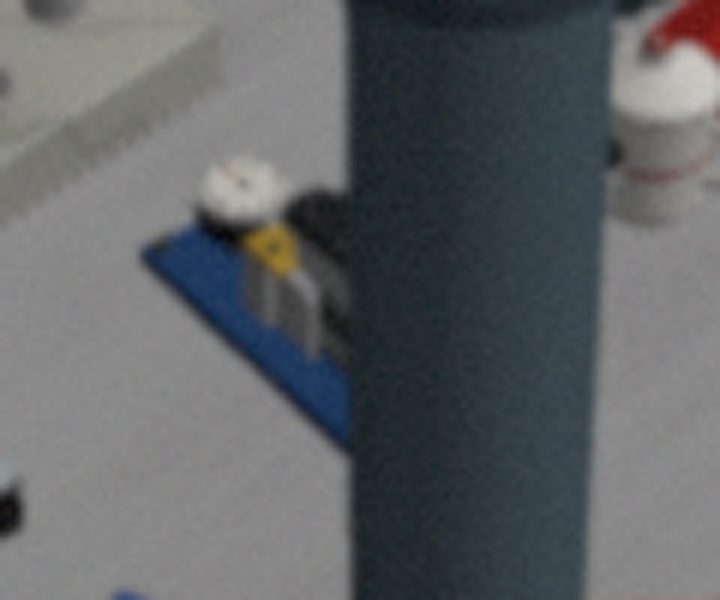

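View pics/t11.png

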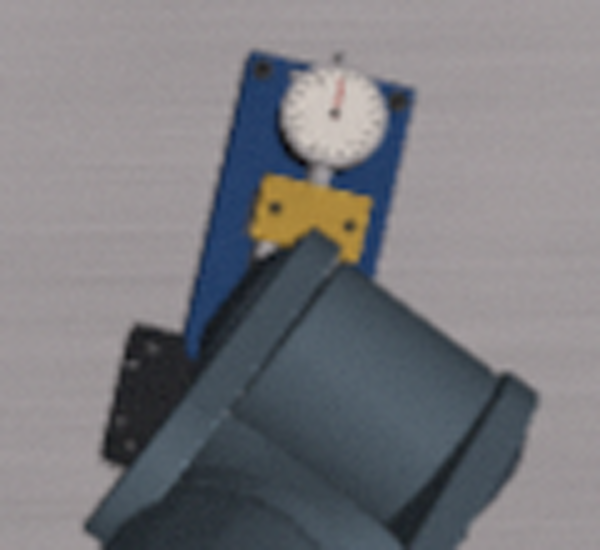

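Call:
{"name": "arm_command", "arguments": {"increments": [[[-0.003, -0.001, 0.01], [0, 0, 0], 5], [[-0.003, -0.001, 0.02], [0, 0, 0], 5], [[-0.003, -0.001, 0.03], [0, 0, 0], 5], [[-0.003, -0.001, 0.03], [0, 0, 0], 5]]}}

```text
t: 14.32
ee_pos: [0.455, -0.2254, 0.014]
ee_rot: [0.991, -0.13, 0.0, 0.001]
contact_force: [-0.6, 0.4, -1.6]
gripper_width: 0.0144
```

Call:
{"name": "arm_command", "arguments": {"increments": [[[0, 0, 0.005], [0, 0, 0], 5], [[0, 0, 0.008], [0, 0, 0], 5], [[0, 0, 0.008], [0, 0, 0], 5]]}}

```text
t: 14.7
ee_pos: [0.4551, -0.2254, 0.0128]
ee_rot: [0.991, -0.13, 0.0, 0.001]
contact_force: [-2.3, 1.9, 3.1]
gripper_width: 0.0148
```

Contact at a reported z of 0.0128, exactly as predicted for the lever on the rail. I slide forward slowly, watching forces.

Call:
{"name": "arm_command", "arguments": {"increments": [[[0.012, 0, 0.001], [0, 0, 0], 5], [[0.024, 0, 0.001], [0, 0, 0], 5], [[0.036, 0, 0.001], [0, 0, 0], 5], [[0.048, 0, 0.001], [0, 0, 0], 5], [[0.06, 0, 0.001], [0, 0, 0], 5], [[0.06, 0, 0.001], [0, 0, 0], 5]]}}

```text
t: 15.45
ee_pos: [0.467, -0.2288, 0.0128]
ee_rot: [0.991, -0.13, 0.0, 0.001]
contact_force: [-1.7, 0.8, 4.9]
gripper_width: 0.0143
```

```bash
python3 -c "
from h import *
im=bot.camera('side');crop('s',im,260,130,70,70,8,'pics/s12.png')
rel([.5025,-.2381,.0128],-15)
s=bot.get_obs();print(s['ee_rot'],s['wrist_torque'])"
```

```text
t 15.5 pos [ 0.467  -0.2287  0.0128] yaw -14.98 F [-1.44  0.09  3.59] w 0.0146
shift [ 0.1836 -0.0007  0.    ] turn [ 0.0005 -0.0003  0.0001]
[ 9.91465241e-01 -1.30368137e-01  3.76159938e-04  8.26784937e-04] [0.13190201 0.41663555 0.02023378]
```

View pics/s12.png

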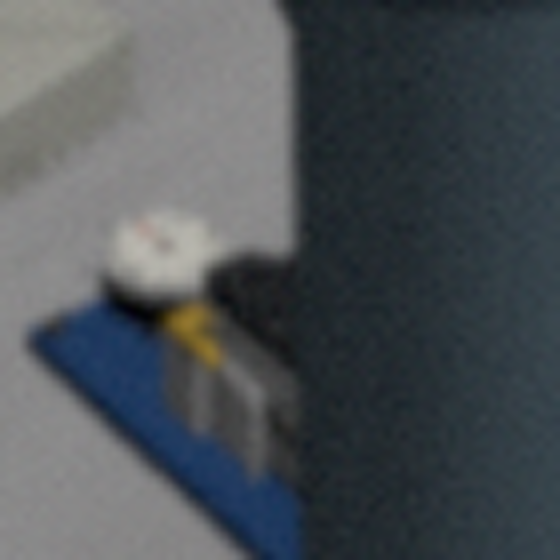

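Force is small and steady. The picture shows cheeks and lip at crop (220,380), untouched, and the prongs are hidden. I continue into the cheeks.

Call:
{"name": "arm_command", "arguments": {"increments": [[[0.01, 0, 0], [0, 0, 0], 5], [[0.02, 0, 0], [0, 0, 0], 5], [[0.03, 0, 0], [0, 0, 0], 5], [[0.04, 0, 0], [0, 0, 0], 5], [[0.05, 0, 0], [0, 0, 0], 5], [[0.05, 0, 0], [0, 0, 0], 5]]}}

```text
t: 16.25
ee_pos: [0.4769, -0.2314, 0.0128]
ee_rot: [0.991, -0.13, 0.001, 0.001]
contact_force: [-3.4, 0.6, 3.6]
gripper_width: 0.0144
```

Call:
{"name": "arm_command", "arguments": {"increments": [[[0.01, 0, 0], [0, 0, 0], 5], [[0.02, 0, 0], [0, 0, 0], 5], [[0.03, 0, 0], [0, 0, 0], 5], [[0.04, 0, 0], [0, 0, 0], 5], [[0.05, 0, 0], [0, 0, 0], 5], [[0.05, 0, 0], [0, 0, 0], 5]]}}

```text
t: 17.0
ee_pos: [0.4867, -0.2341, 0.0128]
ee_rot: [0.991, -0.13, 0.001, 0.001]
contact_force: [-2.7, 0.8, 4.2]
gripper_width: 0.0141
```

```bash
python3 -c "
from h import *
rel([.5025,-.2381,.0128],-15)
s=bot.get_obs();print(s['ee_rot'],s['wrist_torque'])"
```

```text
t 17.0 pos [ 0.4867 -0.2341  0.0128] yaw -14.98 F [-2.69  0.8   4.15] w 0.0141
shift [ 0.0812 -0.0012  0.0001] turn [ 0.0005 -0.0006  0.0001]
[ 9.91461607e-01 -1.30393070e-01  7.72223686e-04  9.65628318e-04] [0.10900486 0.56834007 0.02726402]
```

Call:
{"name": "arm_command", "arguments": {"increments": [[[0.008, 0, 0], [0, 0, 0], 5], [[0.016, 0, 0], [0, 0, 0], 5], [[0.024, 0, 0], [0, 0, 0], 5], [[0.032, 0, 0], [0, 0, 0], 5], [[0.036, 0, 0], [0, 0, 0], 5], [[0.036, 0, 0], [0, 0, 0], 5]]}}

```text
t: 17.75
ee_pos: [0.4936, -0.236, 0.0128]
ee_rot: [0.991, -0.13, 0.001, 0.001]
contact_force: [-4.2, 0.6, 4.4]
gripper_width: 0.0145
```

```bash
python3 -c "
from h import *
im=bot.camera('top');crop('s',im,300,130,80,80,8,'pics/t13.png')
im=bot.camera('side');crop('s',im,260,130,70,70,8,'pics/s13.png')
rel([.5025,-.2381,.0128],-15)
s=bot.get_obs();print(s['ee_rot'],s['wrist_torque'])"
```

```text
t 17.85 pos [ 0.4936 -0.236   0.0128] yaw -14.98 F [-3.71 -0.21  3.7 ] w 0.0144
shift [ 0.0457 -0.0012  0.0001] turn [ 0.0006 -0.0005  0.0001]
[ 9.91462139e-01 -1.30389354e-01  7.05459551e-04  9.72055863e-04] [ 0.18193099  0.73806414 -0.01114274]
```

View pics/t13.png

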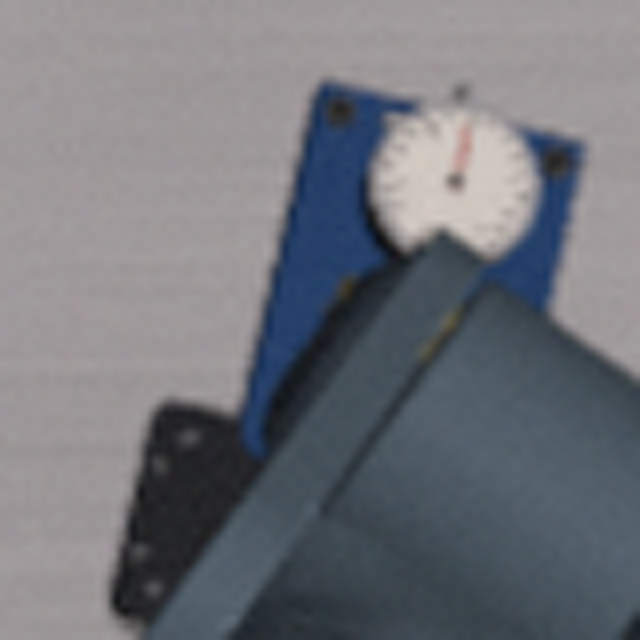

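View pics/s13.png

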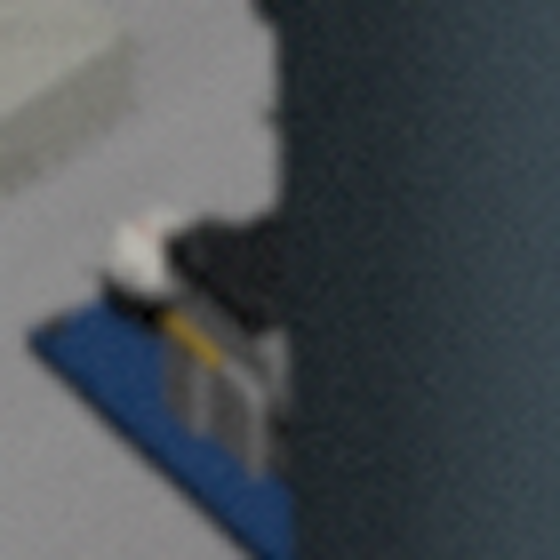

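Needle at dial (455,180) still points to zero, and about 9 mm remain. I go on in fine steps and read the needle.

Call:
{"name": "arm_command", "arguments": {"increments": [[[0.005, 0, 0], [0, 0, 0], 5], [[0.01, 0, 0], [0, 0, 0], 5], [[0.015, 0, 0], [0, 0, 0], 5], [[0.02, 0, 0], [0, 0, 0], 5], [[0.025, 0, 0], [0, 0, 0], 5], [[0.025, 0, 0], [0, 0, 0], 5]]}}

```text
t: 18.6
ee_pos: [0.4985, -0.2373, 0.0128]
ee_rot: [0.991, -0.13, 0.001, 0.001]
contact_force: [-3.7, 0.6, 5.8]
gripper_width: 0.0145
```

```bash
python3 -c "
from h import *
im=bot.camera('top');crop('s',im,335,130,40,40,12,'pics/t14.png')
rel([.5025,-.2381,.0128],-15)
s=bot.get_obs();print(s['ee_rot'],s['wrist_torque'])"
```

```text
t 18.65 pos [ 0.4985 -0.2373  0.0128] yaw -14.98 F [-3.29 -0.12  4.26] w 0.0143
shift [ 0.0206 -0.0013  0.    ] turn [ 0.0006 -0.0006  0.0001]
[ 9.91461386e-01 -1.30394562e-01  7.81438112e-04  9.83463191e-04] [ 0.19554536  0.70622576 -0.01174513]
```

View pics/t14.png

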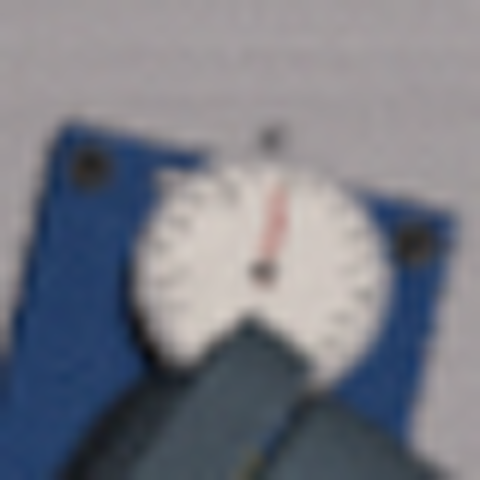

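The needle is still at zero, so the spindle is not touched yet. On by another 3 mm.

Call:
{"name": "arm_command", "arguments": {"increments": [[[0.005, 0, 0], [0, 0, 0], 5], [[0.01, 0, 0], [0, 0, 0], 5], [[0.015, 0, 0], [0, 0, 0], 5], [[0.015, 0, 0], [0, 0, 0], 5]]}}

```text
t: 19.15
ee_pos: [0.5002, -0.2377, 0.0128]
ee_rot: [0.991, -0.13, -0.001, 0.001]
contact_force: [-7.9, 1.1, 8.0]
gripper_width: 0.0145
```

```bash
python3 -c "
from h import *
im=bot.camera('top');crop('s',im,335,130,40,40,12,'pics/t15.png')
rel([.5025,-.2381,.0128],-15)
s=bot.get_obs();print(s['ee_rot'],s['wrist_torque'])"
```

```text
t 19.2 pos [ 0.5002 -0.2377  0.0128] yaw -14.97 F [-7.18  1.88  8.62] w 0.0149
shift [ 0.0115 -0.0011 -0.0001] turn [0.0005 0.0004 0.0002]
[ 9.91475304e-01 -1.30291347e-01 -6.68579610e-04  6.62969862e-04] [ 0.33989706  1.43189966 -0.06284793]
```

View pics/t15.png

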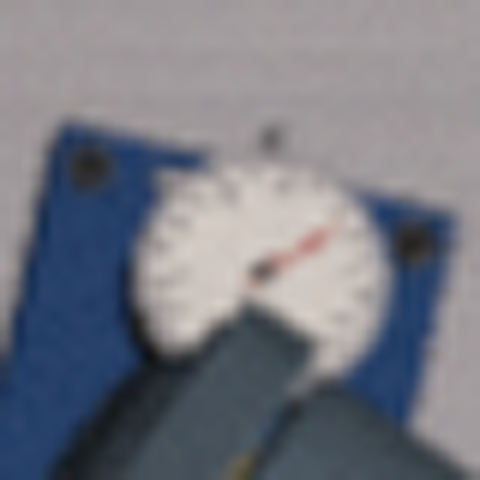

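The needle has turned to about 62° from vertical, roughly 1.4 mm pressed, so the spindle is between the prongs. I continue in small pushes, easing the down-pressure a little.

Call:
{"name": "arm_command", "arguments": {"increments": [[[0.006, 0, -0.001], [0, 0, 0], 5], [[0.012, 0, -0.001], [0, 0, 0], 5], [[0.018, 0, -0.001], [0, 0, 0], 5], [[0.018, 0, -0.001], [0, 0, 0], 5]]}}

```text
t: 19.7
ee_pos: [0.5024, -0.2382, 0.0128]
ee_rot: [0.991, -0.13, -0.002, 0.0]
contact_force: [-7.8, 1.2, 7.1]
gripper_width: 0.0142
```

```bash
python3 -c "
from h import *
im=bot.camera('top');crop('s',im,335,130,40,40,12,'pics/t16.png')
rel([.5025,-.2381,.0128],-15)
s=bot.get_obs();print(s['ee_rot'],s['wrist_torque'])"
```

```text
t 19.75 pos [ 0.5024 -0.2382  0.0128] yaw -14.96 F [-6.94  0.36  7.27] w 0.0144
shift [ 0.0001 -0.0007 -0.0001] turn [0.0004 0.0014 0.0002]
[ 9.91489003e-01 -1.30171230e-01 -2.21449649e-03  3.20822702e-04] [ 0.28033753  1.393857   -0.10819159]
```

View pics/t16.png

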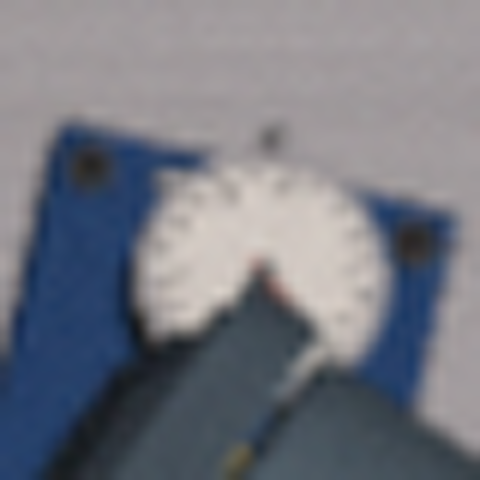

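Needle is now at about 140° (crop (280,295), half hidden), so about 3.6 mm pressed and about 2.4 mm to go.

Call:
{"name": "arm_command", "arguments": {"increments": [[[0.004, 0, -0.0015], [0, 0.001, 0], 5], [[0.008, 0, -0.0015], [0, 0.001, 0], 5], [[0.012, 0, -0.0015], [0, 0.001, 0], 5], [[0.012, 0, -0.0015], [0, 0.001, 0], 5]]}}

```text
t: 20.25
ee_pos: [0.5035, -0.2385, 0.0128]
ee_rot: [0.992, -0.13, -0.002, 0.0]
contact_force: [-6.9, 2.0, 7.1]
gripper_width: 0.0146
```

```bash
python3 -c "
from h import *
im=bot.camera('top');crop('s',im,335,130,40,40,12,'pics/t17.png')
rel([.5025,-.2381,.0128],-15)
s=bot.get_obs();print(s['ee_rot'],s['wrist_torque'])"
```

```text
t 20.3 pos [ 0.5036 -0.2385  0.0128] yaw -14.95 F [-6.67  0.81  6.09] w 0.0142
shift [-0.0059 -0.0006  0.0001] turn [0.0003 0.0013 0.0003]
[ 9.91498721e-01 -1.30100146e-01 -2.04527223e-03  2.36518391e-04] [ 0.22175161  1.34692557 -0.06153444]
```

View pics/t17.png

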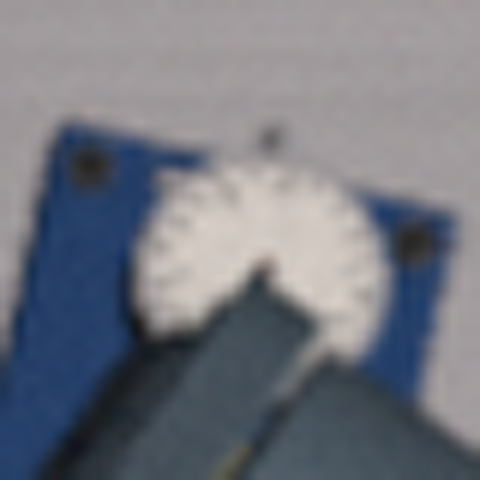

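The needle is hidden under the wrist edge, somewhere past 150°. About 1 mm remains by travel, so I push gently and watch for the force to rise.

Call:
{"name": "arm_command", "arguments": {"increments": [[[0.003, 0, -0.001], [0, 0.001, 0], 5], [[0.006, 0, -0.001], [0, 0.001, 0], 5], [[0.008, 0, -0.001], [0, 0.001, 0], 5], [[0.008, 0, -0.001], [0, 0.001, 0], 5]]}}

```text
t: 20.8
ee_pos: [0.5041, -0.2386, 0.0128]
ee_rot: [0.992, -0.13, -0.002, 0.0]
contact_force: [-6.6, 1.3, 6.9]
gripper_width: 0.0144
```

Call:
{"name": "arm_command", "arguments": {"increments": [[[0.003, 0, 0], [0, 0.001, 0], 5], [[0.006, 0, 0], [0, 0.001, 0], 5], [[0.006, 0, 0], [0, 0.001, 0], 5]]}}

```text
t: 21.18
ee_pos: [0.5041, -0.2387, 0.0128]
ee_rot: [0.992, -0.13, -0.002, 0.0]
contact_force: [-8.6, 0.6, 8.5]
gripper_width: 0.0144
```

```bash
python3 -c "
from h import *
im=bot.camera('top');crop('s',im,335,130,40,40,12,'pics/t18.png')
rel([.5025,-.2381,.0128],-15)
s=bot.get_obs();print(s['ee_rot'],s['wrist_torque'])"
```

```text
t 21.225 pos [ 0.5041 -0.2386  0.0128] yaw -14.93 F [-7.4   1.15  8.88] w 0.0144
shift [-0.0084 -0.0004 -0.0002] turn [0.0002 0.0011 0.0004]
[ 9.91526292e-01 -1.29894824e-01 -1.71464847e-03  8.26135344e-05] [ 0.23816432  1.47778933 -0.10201391]
```

View pics/t18.png

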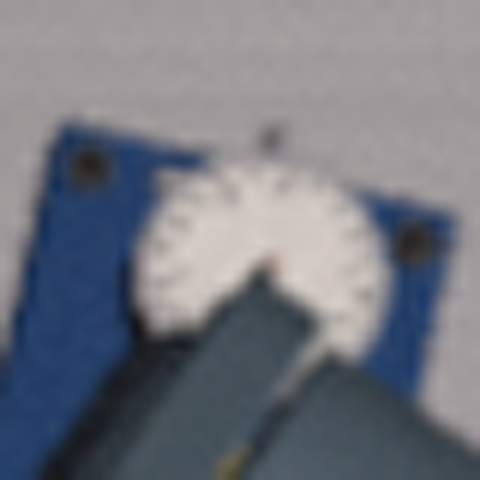

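Call:
{"name": "arm_command", "arguments": {"increments": [[[0.005, 0, -0.001], [0, 0.001, 0], 5], [[0.01, 0, -0.001], [0, 0.001, 0], 5], [[0.015, 0, -0.001], [0, 0.001, 0], 5], [[0.015, 0, -0.001], [0, 0.001, 0], 5]]}}

```text
t: 21.72
ee_pos: [0.5043, -0.2386, 0.0128]
ee_rot: [0.992, -0.13, -0.004, -0.0]
contact_force: [-13.2, 2.5, 11.7]
gripper_width: 0.0143
```

```bash
python3 -c "
from h import *
rel([.5025,-.2381,.0128],-15)
s=bot.get_obs();print(s['ee_rot'],s['wrist_torque'])"
```

```text
t 21.725 pos [ 0.5043 -0.2386  0.0128] yaw -14.89 F [-13.21   2.53  11.72] w 0.0143
shift [-0.0094 -0.0003 -0.0001] turn [0.0001 0.0023 0.0006]
[ 9.91567799e-01 -1.29536813e-01 -3.66115304e-03 -3.32159109e-04] [ 0.45298091  2.52966732 -0.05179335]
```

The arm advanced only 0.25 mm of a 3 mm command and the force rose to 13 N, so the prongs are on the stop. I check that the push is steady and look for the needle.

```bash
python3 -c "
from h import *
im=bot.camera('side');crop('s',im,260,140,50,50,10,'pics/s19.png')
for i in range(4):
    im=bot.camera('top');s=bot.get_obs();print(s['t'],s['ee_pos'].round(5),s['contact_force'].round(1),s['gripper_width'].round(4))
crop('s',im,335,130,40,40,12,'pics/t19.png')
"
```

```text
Traceback (most recent call last):
AttributeError: 'float' object has no attribute 'round'
```

View pics/s19.png

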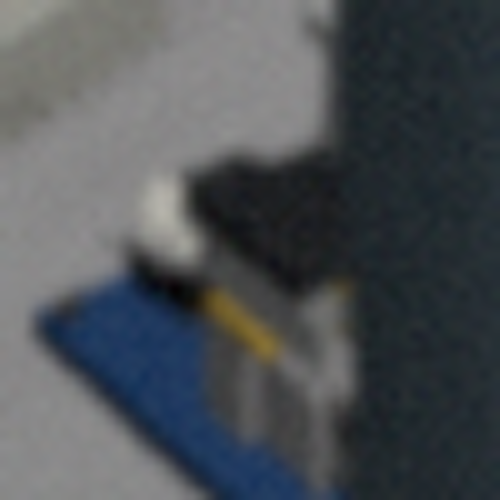

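The side view shows the lever's end under the lip, with lip and cheeks undisturbed and the gripper clear above the dial. Part of the 13 N is rail friction from the down-pressure, so I ease that and lean in slightly more.

Call:
{"name": "arm_command", "arguments": {"increments": [[[0.012, 0, -0.001], [0, 0.001, 0], 5], [[0.015, 0, -0.002], [0, 0.002, 0], 5], [[0.018, 0, -0.003], [0, 0.002, 0], 5], [[0.018, 0, -0.004], [0, 0.002, 0], 5], [[0.018, 0, -0.004], [0, 0.002, 0], 5]]}}

```text
t: 22.45
ee_pos: [0.5042, -0.2386, 0.0128]
ee_rot: [0.992, -0.129, -0.005, -0.001]
contact_force: [-14.9, 1.5, 10.7]
gripper_width: 0.0148
```

```bash
python3 -c "
from h import *
for i in range(4):
    im=bot.camera('top');s=bot.get_obs();print(s['t'],s['ee_pos'].round(5),s['contact_force'].round(1),s['gripper_width'])
crop('s',im,335,130,40,40,12,'pics/t20.png')
rel([.5025,-.2381,.0128],-15)
"
```

```text
22.5 [ 0.50423 -0.23861  0.01277] [-14.9   0.9  11.5] 0.014487102558022583
22.55 [ 0.50419 -0.23859  0.01276] [-14.3   0.8   9.7] 0.01460797702027522
22.6 [ 0.50423 -0.23862  0.01279] [-14.6   1.6  10.9] 0.014406960857890725
22.65 [ 0.50419 -0.23861  0.01278] [-14.7   2.7   9.2] 0.014099003241463941
t 22.65 pos [ 0.5042 -0.2386  0.0128] yaw -14.85 F [-14.73   2.7    9.23] w 0.0141
shift [-0.0088 -0.0003 -0.    ] turn [-0.0001  0.0031  0.0008]
```

View pics/t20.png

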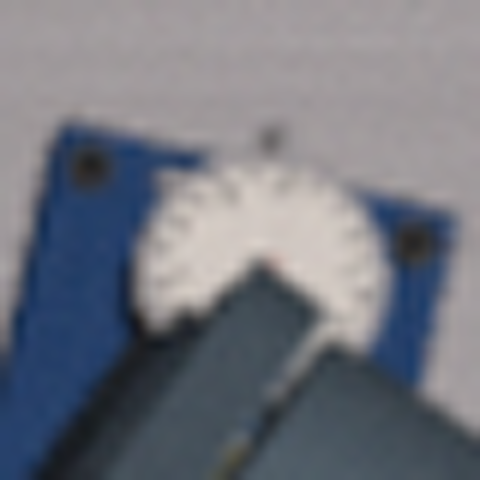

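Call:
{"name": "arm_command", "arguments": {"increments": [[[0.018, 0, -0.004], [0, 0.003, 0], 5], [[0.02, 0, -0.006], [0, 0.003, 0], 5], [[0.022, 0, -0.007], [0, 0.003, 0], 5], [[0.022, 0, -0.007], [0, 0.003, 0], 5], [[0.022, 0, -0.007], [0, 0.003, 0], 5], [[0.022, 0, -0.007], [0, 0.003, 0], 5], [[0.022, 0, -0.007], [0, 0.003, 0], 5]]}}

```text
t: 23.52
ee_pos: [0.5042, -0.2386, 0.0128]
ee_rot: [0.992, -0.129, -0.005, -0.001]
contact_force: [-14.7, 1.5, 8.9]
gripper_width: 0.0148
```

```bash
python3 -c "
from h import *
for i in range(3):
    im=bot.camera('top');s=bot.get_obs();print(s['t'],s['ee_pos'].round(5),s['contact_force'].round(1),s['gripper_width'],abs(s['dq']).max())
im=bot.camera('side');cv2.imwrite('pics/s21.png',im[:,:,::-1])
rel([.5025,-.2381,.0128],-15)
"
```

```text
23.575 [ 0.50421 -0.23859  0.01279] [-15.8   0.5   8.9] 0.014604466905571734 0.001965744975846043
23.625 [ 0.5042  -0.23859  0.01277] [-16.5   3.1  10.1] 0.014165022326173332 0.0021185911001423575
23.675 [ 0.50421 -0.23858  0.01279] [-16.    1.3   9.3] 0.014480159878210799 0.0016323678965815438
t 23.725 pos [ 0.5042 -0.2386  0.0128] yaw -14.8 F [-15.08   2.21   8.65] w 0.0141
shift [-0.009 -0.     0.   ] turn [-0.0002  0.0034  0.0011]
```

View pics/s21.png

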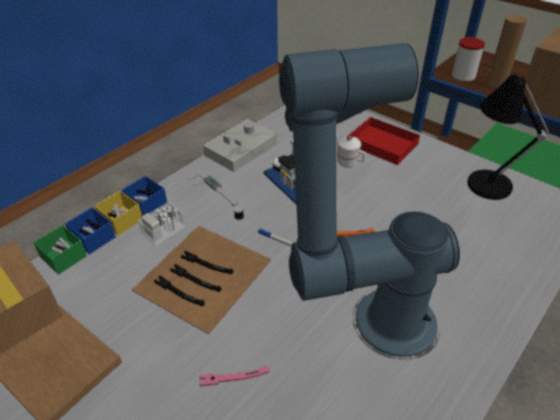

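The push is steady at about 15 N with the arm at rest. The black levers lie undisturbed at side (180,290), (195,277) and (207,262), and the other items are in place. I hand in.

```bash
python3 -c "
from rig import bot
print(bot.finish_job()); s=bot.get_obs(); print(s['t'],s['ee_pos'],s['contact_force'],s['gripper_width'])"
```

```text
the job is handed in; nothing more can be done
None
the job is handed in; nothing more can be done
```

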